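# Clear the pile on the jeweller's bench

### The arm

A 6-joint arm with a two-finger parallel gripper is mounted at the origin on a cart in front of the work surface, level with it; the furniture and walls round the work are solid. World frame = base frame: x ahead of the robot, y to its left, z up, the work surface at z = 0. Lengths are in m, angles in rad, forces in N, time in s.
With the tool pointing down it reaches from about 0.375 to 0.9 m from the base axis. Payload 3.1 kg.
Tool frame: the origin (TCP) lies between the finger pads; the fingertips stand 25 mm ahead of it and the grasp point (between the pads) lies 6 mm ahead of it; y points along the fingers, x is the direction in which the jaws open and shut, and the axes are right-handed (so a half turn about y gives the same grasp; the last joint's range is limited). The gripper opens to 87 mm and grips with 3 to 60 N. Pads are 19 mm wide; open, the fingers measure 117 mm over their backs; the gripper's body (75 mm by 190 mm) begins 51 mm behind the grasp point.
Start: joints at [-1.304, 0.527, 1.433, -0, 1.181, -0.178], TCP at [0.269, -0.564, 0.248] pointing down, gripper open.
Joint ranges: [-3.08, 3.08], [-0.75, 2.2], [0.22, 2.44], [-1.43, 4.57], [0, 2.65], [-2.85, 2.85]. Speed limits (rad/s): [2.79, 2.79, 3.14, 3.14, 3.14, 3.14].

### API

Orientations are given as a unit quaternion [x, y, z, w].
In Python, from rig import robot gives the robot as it stands.
- The arm moves only by the tool carry_out, never from a script. Its argument "moves" is a list of rows, each a list of 7 numbers: the opening, from 0 (shut) to 1 (fully open), then the shift along the tool's x, y, z in cm, then the turn, a rotation vector about the tool's x, y, z in rad. In form: [[grip, x, y, z, rx, ry, rz], ...]. A call has 1 to 20 rows; each row is the pose to reach, as a shift and turn from the pose commanded when the call began, along the tool's axes at that moment; what a row does not reach only later rows make up. A row lasts 1/10 s, in which the tool goes at most 50 mm and 8.59 degrees, less where a joint would pass 70% of its speed; a pose out of reach is approached as far as the arm can. A call with a gripper value outside its range is refused whole. The fingers move at their own pace and stop on an object; "force" is the grip in N (left out, the last holds). Time passes only in rows, so rows that repeat a pose let the fingers close. It gives the time, the measured TCP pose, the force and the opening at its end, in the units of the state.
- robot.get_obs(): the state, without advancing time (a new reading comes with each control period).
- robot.camera(name): name is "scene" or "top"; returns the picture (420x560x3 uint8, red, green, blue); there is no depth.
- robot.camera_params(name): a dict with "fx", "fy", "cx", "cy" (pixels), "k1" (the pictures are not rectified: a ray, as slopes to the right and down, at radius r is drawn at 1 + k1 r^2 times it, then the intrinsics apply), "extrinsics" (4x4, takes a point from camera to world coordinates). Camera axes: x right, y down, z forward; pixel columns grow to the right and rows downward; lengths in m; the calibration is good to about 2 mm. A picture is of the moment at which its call begins. camera_params takes no time and is no camera call.
- robot.hand_in(): hands the job in, once; it reports no verdict.
The state is a dict: "time": time; "q": joint angles; "joint_velocities": joint speeds; "joint_torque": joint torques, N m; "position": TCP position; "tool_rot": TCP orientation; "ft_force": force on the tool from outside, world axes, zero at the start; "moment": the same for the moment, N m; "grip_width": finger opening in m.
Only numpy, scipy, OpenCV 4.12 (cv2) and the standard library are available. Lean on these libraries where they do the work, as an engineer would, in place of code of your own. Each camera call takes 0.05 s, during which the arm holds its last target.

### The job

Take apart the pile on the bench and put each thing on its own place: the jar upright inside the rim of the round cork coaster, the black steel block flat in the middle of the red rubber mat, the blue box flat in the middle of the pale wooden tray between its lips, and the wooden bench pin flat and centred on the steel cradle, across both bars between the red horns. Block, box and pin lie lengthwise along their places, and it does not matter which end is which. Set each thing down rather than dropping it, never tip the jar over, and leave the loupe and the beaker of swabs where they stand.

Things in the scene. Friction and masses are not known exactly. Their poses are not given: they have to be found in the camera images.
- jar_c (a point): Top of the pile: a small translucent plastic jar with white lid and violet contents, 42 mm across the lid (its widest part, the top 15 mm), 36 mm body, 34 mm foot, 58 mm tall, about 45 g. The point is its centre, half-way up (29 mm above its foot); z up.
- block_c (a point): Black steel bench block lying in the pile under the jar, 66 x 44 x 22 mm, about 0.42 kg. The point is its centre (11 mm above its underside); its y axis runs along the 66 mm length, x across the 44 mm width, z up.
- box_c (a point): Small bright blue open parts box, empty, 64 x 44 x 15 mm, walls 2 mm, about 30 g; it lies in the pile beside the steel block (about 8 mm between them, end to end). The point is its centre (7.5 mm above its underside); y along the 64 mm length, x across the 44 mm width, z up.
- pin_c (a point): Bottom of the pile: the bench pin, a plain wooden bar 180 x 40 x 18 mm with a V-notch in one end, about 0.12 kg, lying flat on the table under the steel block and the blue box, which lie lengthwise on it and overhang its sides by 2 mm. The point is its centre (9 mm above its underside); x along its length towards the notched end, y across its 40 mm width, z up.
- coaster: The jar's place: round cork coaster, 72 mm across, with a grey recess 56 mm across inside a raised rim; recess floor 4 mm, rim top 10 mm above the table. Fixed. Origin at its centre on the table, z up.
- mat: The steel block's place: red rubber mat, 88 x 66 x 5 mm, with four small grey dots near its corners. Fixed. Origin at its centre on the table; x along its 88 mm length, z up.
- tray: The blue box's place: pale wooden tray, 100 x 66 mm, floor 5 mm above the table, with a lip 13 mm high across each of its two ends (84 mm between the lips) and open long sides. Fixed. Origin at its centre on the table; x from lip to lip, z up.
- cradle: The bench pin's place: dark steel cradle of two cross bars 90 mm apart, bar tops 14 mm above the table, each with a red horn at both ends (62 mm between the horns, horn tops 22 mm above the table); the pin lies across both bars between the horns, its ends overhanging. Fixed. Origin at its centre on the table; x is the direction in which the pin is to lie, z up.
- loupe_c (a point): Black eye loupe with a thin gold band, 34 mm across and 30 mm tall, standing loose near the front of the bench; a bystander. The point is its centre, half-way up.
- beaker_c (a point): Clear beaker of cotton swabs, 42 mm across and 69 mm tall, standing loose near the front of the bench; a bystander. The point is its centre, half-way up.
There are look-alikes about, which are no part of the job. What is shaped like the part that bears jar_c but pink is not meant.

How it is judged:
At the end, for the whole second after the job is handed in: Jar upright in the recess within 13 mm of its centre; block on mat, box on tray floor, pin on both bars, each flat, centred within 15 mm and lengthwise within 0.26 rad (pin 0.2); heights within 4 mm, tilts under 0.1 rad; all released and at rest (horizontal distance between jar_c and coaster below 0.013 m and z of jar_c in the frame of coaster between 0.029 and 0.037 m and angle between each of jar_c, block_c, box_c, pin_c's own z axis and vertical below 0.1 rad and linear speed of each of jar, block, box, pin below 0.02 m/s and contact force between the fingers and jar below 0.05 N and horizontal distance between block_c and mat below 0.015 m and z of block_c in the frame of mat between 0.012 and 0.02 m and contact force between the fingers and block below 0.05 N and angle between the y axis of block_c and the x axis of mat, either way round below 0.26 rad and horizontal distance between box_c and tray below 0.015 m and z of box_c in the frame of tray between 0.0085 and 0.0165 m and contact force between the fingers and box below 0.05 N and angle between the y axis of box_c and the x axis of tray, either way round below 0.26 rad and horizontal distance between pin_c and cradle below 0.015 m and z of pin_c in the frame of cradle between 0.019 and 0.027 m and contact force between the fingers and pin below 0.05 N and angle between the x axis of pin_c and the x axis of cradle, either way round below 0.2 rad); the robot touches nothing.
It fails at once if the jar is tipped by more than 0.6 rad (angle between jar_c's own z axis and vertical above 0.6 rad).
It fails at once if one of the four things is dropped (falls free, touching nothing, faster than 0.6 m/s) ((linear speed of jar above 0.6 m/s and contact force between jar and anything else below 0.001 N) or (linear speed of block above 0.6 m/s and contact force between block and anything else below 0.001 N) or (linear speed of box above 0.6 m/s and contact force between box and anything else below 0.001 N) or (linear speed of pin above 0.6 m/s and contact force between pin and anything else below 0.001 N)).
It fails at once if the loupe is moved by more than 25 mm (distance of loupe_c from where it was at the start of the episode above 0.025 m).
It fails at once if the beaker of swabs is moved by more than 25 mm (distance of beaker_c from where it was at the start of the episode above 0.025 m).
It also fails if it takes over 139 s, if anything falls off the work surface, if the arm or the gripper's body presses on something with over 40 N, if the wrist force passes 120 N, or if a joint passes its speed limit or range.

## Working session

There is one attempt and no reset: what is moved stays moved. The work goes in short steps, Python scripts to look and compute and a tool call to move; the robot and the scene stay as the last step left them, time stands still between calls to the robot, and variables do not carry over. Pictures are saved under pics/ and viewed, and the job is handed in when it is done.

Besides the shell and the picture viewer there is one more tool, called after "Call:" as a command line: name --pt "numbers of a row" for each row, then --argument value for the rest. carry_out: Moves the arm, as the interface text tells. Its arguments: {"type":"object","properties":{"moves":{"type":"array"},"force":{"type":"number"}},"required":["moves"]}

```bash
ls; mkdir -p pics; python3 - <<'E'
from rig import robot
import cv2
for n in ("scene","top"):
    im=robot.camera(n); cv2.imwrite(f"pics/{n}0.png",cv2.cvtColor(im,cv2.COLOR_RGB2BGR))
    print(n,robot.camera_params(n))
print(robot.get_obs())
E
```

```text
pics
scene {'fx': 387.91593316796394, 'fy': 387.91593316796394, 'cx': 281.1732003251796, 'cy': 204.22486903365132, 'k1': -0.003141564166785871, 'extrinsics': array([[-0.77243193, -0.37060472,  0.5157529 , -0.08994863],
       [-0.63498879,  0.43563804, -0.63797236,  0.64550036],
       [ 0.01175398, -0.82028753, -0.57183057,  0.63920905],
       [ 0.        ,  0.        ,  0.        ,  1.        ]])}
top {'fx': 449.4670340983516, 'fy': 449.4670340983516, 'cx': 287.4733045743686, 'cy': 212.70078136392846, 'k1': 0.03198458354415279, 'extrinsics': array([[ 0.02595652, -0.9937925 ,  0.10817914,  0.31417276],
       [-0.99959901, -0.02457734,  0.01406306,  0.01061248],
       [-0.01131701, -0.10850079, -0.99403194,  1.3786641 ],
       [ 0.        ,  0.        ,  0.        ,  1.        ]])}
{'time': 0.1, 'q': array([-1.30444279e+00,  5.28382028e-01,  1.43376986e+00, -1.26957427e-05,
        1.18140880e+00, -1.78525441e-01]), 'joint_velocities': array([-1.06586095e-03, -3.09025979e-03, -2.06836355e-03, -2.19333229e-05,
        9.51956400e-04, -2.30396322e-04]), 'joint_torque': array([-2.04219955e-04, -4.40985024e+01, -1.77151430e+01,  6.35684305e-02,
        5.34025091e-02, -4.12647000e-05]), 'position': array([ 0.26881334, -0.56355952,  0.24666539]), 'tool_rot': array([-0.59751967,  0.37789057, -0.37685869,  0.59845342]), 'ft_force': array([-0.58168357,  0.13061289, -1.47753303]), 'moment': array([-0.01975142,  0.01919219,  0.02284454]), 'grip_width': 0.08692674861841879}
```

View pics/scene0.png

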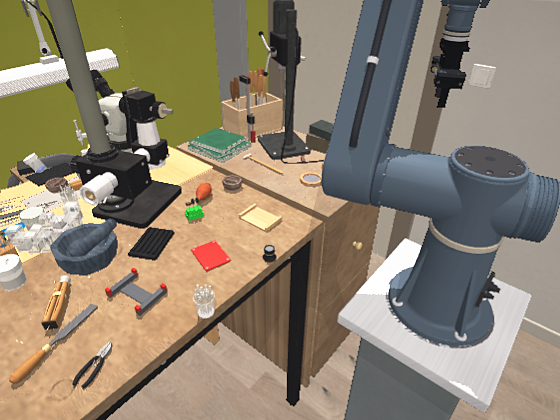

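View pics/top0.png

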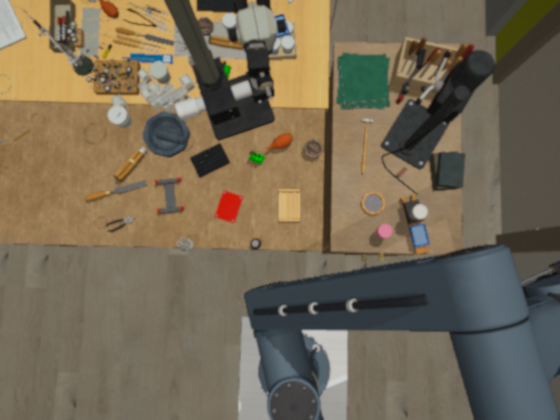

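```bash
python3 - <<'E'
import cv2
a=cv2.imread("pics/top0.png")
cv2.imwrite("pics/c1.png",cv2.resize(a[180:262,340:460],None,fx=6,fy=6,interpolation=cv2.INTER_CUBIC))
cv2.imwrite("pics/c2.png",cv2.resize(a[120:255,140:335],None,fx=4,fy=4,interpolation=cv2.INTER_CUBIC))
E
```

```text
(no output)
```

View pics/c1.png

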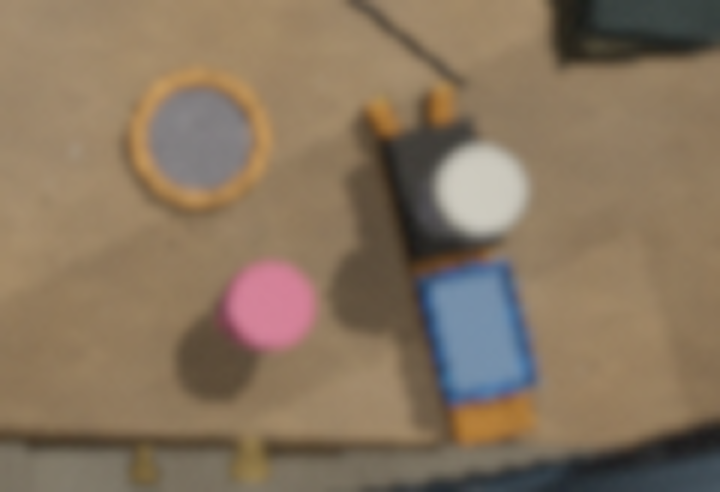

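View pics/c2.png

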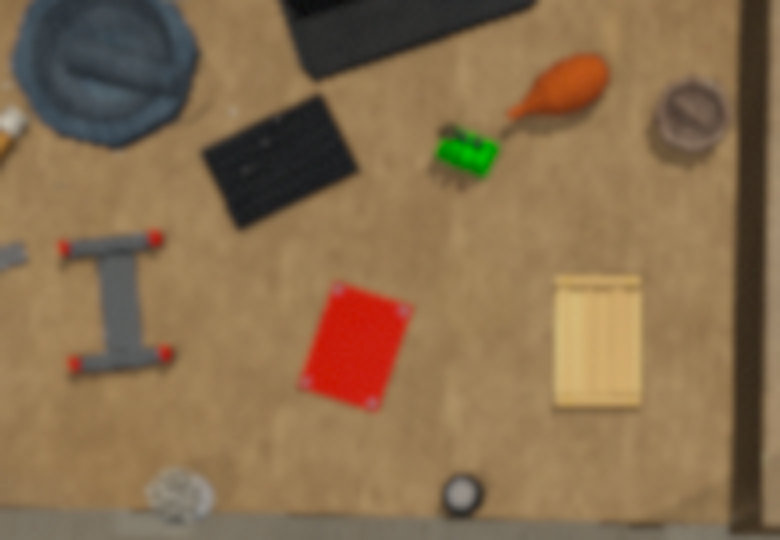

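```bash
cat > h.py <<'E'
import numpy as np, cv2
from rig import robot
def ray(n,uv):
    p=robot.camera_params(n); T=p["extrinsics"]
    d=(np.atleast_2d(uv)-[p["cx"],p["cy"]])/[p["fx"],p["fy"]]
    s=d.copy()
    for _ in range(20): s=d/(1+p["k1"]*(s**2).sum(1,keepdims=True))
    v=np.c_[s,np.ones(len(s))]@T[:3,:3].T
    return T[:3,3],v
def plane(n,uv,z):
    o,v=ray(n,uv); return (o+v*((z-o[2])/v[:,2:]))[:,:2]
def proj(n,P):
    p=robot.camera_params(n); T=p["extrinsics"]
    q=(np.atleast_2d(P)-T[:3,3])@T[:3,:3]; s=q[:,:2]/q[:,2:]
    s=s*(1+p["k1"]*(s**2).sum(1,keepdims=True)); return s*[p["fx"],p["fy"]]+[p["cx"],p["cy"]]
def blobs(im,lo,hi,roi,amin=8):
    x0,y0,x1,y1=roi
    hsv=cv2.cvtColor(im,cv2.COLOR_RGB2HSV)
    m=cv2.inRange(hsv,np.array(lo),np.array(hi)); k=np.zeros_like(m); k[y0:y1,x0:x1]=m[y0:y1,x0:x1]
    n,l,s,c=cv2.connectedComponentsWithStats(k)
    return k,[(s[i,4],c[i]) for i in range(1,n) if s[i,4]>=amin],l
def rect(n,mask,z):
    ys,xs=np.nonzero(mask); w=plane(n,np.c_[xs,ys].astype(float),z)
    (c,s,a)=cv2.minAreaRect((w*1000).astype(np.float32))
    d=w-w.mean(0); ev,V=np.linalg.eigh(d.T@d)
    return w.mean(0),np.array(c)/1000,s,a,np.arctan2(V[1,1],V[0,1])
E
python3 - <<'E'
from h import *
im=cv2.cvtColor(cv2.imread("pics/top0.png"),cv2.COLOR_BGR2RGB)
hsv=cv2.cvtColor(im,cv2.COLOR_RGB2HSV)
for nm,u,v in [("mat",229,207),("horn",160,182),("bar",170,196),("tray",289,205),("lid",420,212),("box",419,235),("boxwall",411,240),("pin",422,250),("cork",362,204),("recess",373,203),("steel",409,208),("table",360,240),("tabler",435,220)]:
    print(nm,hsv[v,u])
for nm,lo,hi,roi,z in [("mat",(0,200,120),(8,255,255),(200,180,260,230),.005),("mat2",(172,200,100),(180,255,255),(200,180,260,230),.005),
  ("horns",(0,150,90),(8,255,255),(150,170,190,220),.022),("box",(95,80,80),(125,255,255),(405,215,435,250),.015),("lid",(0,0,190),(180,60,255),(405,195,435,225),.11),
  ("tray",(14,60,190),(32,160,255),(270,180,310,230),.008),("corkrec",(0,0,60),(180,70,200),(361,192,384,216),.004),("cork",(8,120,150),(25,255,255),(355,185,390,220),.01),("pin",(8,150,100),(22,255,255),(395,190,435,258),.018)]:
    k,b,l=blobs(im,lo,hi,roi)
    print(nm,[(int(a),np.round(c,1).tolist(),np.round(plane("top",c,z)[0],4).tolist()) for a,c in b])
    if k.any():
        print("   rect",[np.round(q,4).tolist() if not np.isscalar(q) else round(float(q),3) for q in rect("top",k,z)])
E
```

```text
mat [  3 237 200]
horn [30  3 84]
bar [60  3 92]
tray [ 19 121 205]
lid [ 24  18 204]
box [105  78 170]
boxwall [11 64 95]
pin [ 17 170 177]
cork [ 16 136 171]
recess [160   6 130]
steel [17 27 65]
table [ 17  91 146]
tabler [ 17  89 138]
mat [(504, [228.3, 206.3], [0.4791, 0.2128])]
   rect [[0.4792, 0.2128], [0.4792, 0.2126], [61.8033, 83.392], 73.77, 2.862]
mat2 []
horns [(13, [178.4, 179.4], [0.5562, 0.3666]), (8, [155.5, 181.5], [0.5479, 0.4362]), (11, [180.9, 208.0], [0.4682, 0.3543]), (10, [158.2, 210.5], [0.4588, 0.4229])]
   rect [[0.5084, 0.39], [0.5075, 0.3943], [99.9416, 76.9231], 6.953, 3.129]
box [(205, [418.8, 235.0], [0.4048, -0.368])]
   rect [[0.4049, -0.3679], [0.4055, -0.368], [64.0494, 46.081], 13.752, -2.871]
lid [(121, [420.0, 211.1], [0.4661, -0.3455])]
   rect [[0.4661, -0.3455], [0.4663, -0.3454], [32.2443, 33.3626], 63.747, 2.472]
tray [(24, [288.4, 189.8], [0.5345, 0.0289]), (581, [288.9, 206.4], [0.483, 0.0261])]
   rect [[0.485, 0.0263], [0.489, 0.026], [96.0599, 61.6315], 1.427, -3.112]
corkrec [(223, [372.8, 202.7], [0.5013, -0.2314])]
   rect [[0.5013, -0.2314], [0.5011, -0.2312], [49.7636, 48.3891], 45.574, -2.524]
cork [(132, [373.5, 202.5], [0.5012, -0.2325])]
   rect [[0.5012, -0.2325], [0.4996, -0.2309], [68.1346, 67.0702], 0.472, 2.073]
pin [(15, [412.6, 197.6], [0.5178, -0.3492]), (17, [403.2, 199.9], [0.5101, -0.3207]), (63, [421.2, 249.7], [0.3604, -0.3741])]
   rect [[0.4121, -0.3606], [0.4359, -0.354], [172.7743, 40.527], 13.863, -2.886]
```

```bash
cat >> h.py <<'E'
from scipy.spatial.transform import Rotation as R
def rel(tgt,yaw,obs=None):
    """tgt = grasp-point position wanted; yaw=world angle of jaw axis (mod pi). gives shift cm + rotvec"""
    o=obs or robot.get_obs(); Rt=R.from_quat(o["tool_rot"]); M=Rt.as_matrix()
    best=None
    for k in (0,np.pi):
        x=np.array([np.cos(yaw+k),np.sin(yaw+k),0]); y=np.array([0,0,-1.]); 
        G=np.c_[x,y,np.cross(x,y)]
        rv=(Rt.inv()*R.from_matrix(G)).as_rotvec()
        if best is None or np.linalg.norm(rv)<np.linalg.norm(best[0]): best=(rv,G)
        print("  opt rv",np.round(rv,3), "q6 now",round(o["q"][5],2),"q1",round(o["q"][0],2))
    tcp=np.array(tgt)+[0,0,.006]
    print("shift cm",np.round(M.T@(tcp-o["position"])*100,2),"rv",np.round(best[0],3))
def state():
    o=robot.get_obs(); M=R.from_quat(o["tool_rot"]).as_matrix()
    print("t",o["time"],"grasp pt",np.round(o["position"]+.006*M[:,1],4),"jawyaw",round(np.arctan2(M[1,0],M[0,0]),3),"ydir",np.round(M[:,1],3),"w",round(o["grip_width"],4),"F",np.round(o["ft_force"],1),"q",np.round(o["q"],2))
E
python3 - <<'E'
from h import *
im=cv2.cvtColor(cv2.imread("pics/top0.png"),cv2.COLOR_BGR2RGB)
M=R.from_quat(robot.get_obs()["tool_rot"]).as_matrix(); print(np.round(M,3)); state()
for nm,lo,hi,roi,z in [("box",(95,80,80),(125,255,255),(405,215,435,250),.033),("lid",(0,0,150),(180,60,255),(405,195,435,225),.098),("block",(0,0,0),(180,255,85),(402,198,428,225),.04)]:
    k,b,l=blobs(im,lo,hi,roi)
    print(nm,b); print("   rect",[np.round(q,4).tolist() for q in rect("top",k,z)])
for nm,u in [("pink",(385,231))]: print(nm,plane("top",u,.058))
E
```

```text
[[ 0.43  -0.001  0.903]
 [-0.903  0.002  0.43 ]
 [-0.002 -1.     0.   ]]
t 0.1 grasp pt [ 0.2688 -0.5635  0.2407] jawyaw -1.126 ydir [-0.001  0.002 -1.   ] w 0.0869 F [-0.6  0.1 -1.5] q [-1.3   0.53  1.43 -0.    1.18 -0.18]
box [(np.int32(205), array([418.7804878 , 234.96097561]))]
   rect [[0.4037, -0.3629], [0.4043, -0.363], [63.204, 45.4727], 13.752, -2.8706]
lid [(np.int32(192), array([420.46354167, 210.96875   ]))]
   rect [[0.4679, -0.3501], [0.4678, -0.3502], [41.6318, 43.0072], 45.9193, 2.0398]
block [(np.int32(225), array([409.08      , 212.22222222]))]
   rect [[0.4703, -0.3328], [0.4709, -0.3399], [66.6345, 46.9548], 12.7897, -3.0044]
pink [[ 0.41102933 -0.25789651]]
```

```bash
python3 - <<'E'
from h import *
rel((.468,-.350,.19),-1.327)
E
```

```text
opt rv [-0.     0.201 -0.002] q6 now -0.18 q1 -1.3
  opt rv [-0.003 -2.941  0.   ] q6 now -0.18 q1 -1.3
shift cm [-10.7    5.1   27.17] rv [-0.     0.201 -0.002]
```

Call:
carry_out --pt "1 -2.5 0 6 0 0.05 0" --pt "1 -5 1 12 0 0.1 0" --pt "1 -7.5 2 18 0 0.15 0" --pt "1 -9 3.5 24 0 0.2 0" --pt "1 -10.7 5.1 27.2 0 0.2 0" --pt "1 -10.7 5.1 27.2 0 0.2 0" --pt "1 -10.7 5.1 27.2 0 0.2 0" --pt "1 -10.7 5.1 27.2 0 0.2 0"

```text
time: 0.9
position: [0.4688, -0.3493, 0.1958]
tool_rot: [0.558, -0.435, 0.434, -0.558]
ft_force: [-0.2, -0.5, 0.1]
grip_width: 0.0872
```

```bash
python3 - <<'E'
from h import *
state()
im=robot.camera("scene"); cv2.imwrite("pics/s1.png",cv2.cvtColor(im,cv2.COLOR_RGB2BGR)); state()
E
```

```text
t 0.9 grasp pt [ 0.4688 -0.3493  0.1898] jawyaw -1.323 ydir [-0.001  0.001 -1.   ] w 0.0872 F [-0.2 -0.5  0.1] q [-0.83  0.54  1.59 -0.    1.02  0.49]
t 0.95 grasp pt [ 0.4684 -0.3506  0.1904] jawyaw -1.325 ydir [-0.001 -0.    -1.   ] w 0.0874 F [ 0.9  0.1 -0.3] q [-0.83  0.54  1.59 -0.    1.02  0.49]
```

View pics/s1.png

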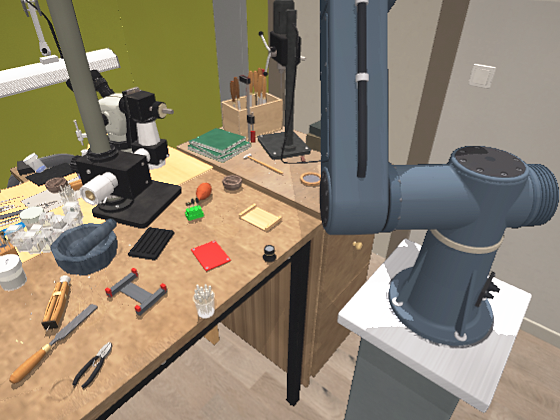

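Call:
carry_out --pt "1 0 2.5 0 0 0 0" --pt "1 0 5 0 0 0 0" --pt "1 0 7.5 0 0 0 0" --pt "0.9 0 9 0 0 0 0" --pt "0.7 0 9.9 0 0 0 0" --pt "0.6 0 9.9 0 0 0 0" --pt "0.55 0 9.9 0 0 0 0" --pt "0.52 0 9.9 0 0 0 0" --pt "0.5 0 9.9 0 0 0 0" --pt "0.49 0 9.9 0 0 0 0" --pt "0.48 0 9.9 0 0 0 0" --pt "0.47 0 9.9 0 0 0 0" --pt "0.46 0 9.9 0 0 0 0" --pt "0.4 0 9.9 0 0 0 0" --pt "0.3 0 9.9 0 0 0 0" --pt "0.3 0 9.9 0 0 0 0" --force 10

```text
time: 2.55
position: [0.4685, -0.3503, 0.0978]
tool_rot: [-0.557, 0.435, -0.435, 0.557]
ft_force: [-0.5, 1.8, 4.8]
grip_width: 0.0413
```

```bash
python3 - <<'E'
from h import *
state(); rel((.501,-.2315,.19),-1.327)
E
```

```text
t 2.55 grasp pt [ 0.4685 -0.3503  0.0918] jawyaw -1.326 ydir [ 0.  0. -1.] w 0.0413 F [-0.5  1.8  4.8] q [-0.83  0.68  1.65  0.    0.81  0.49]
  opt rv [-0.     0.001 -0.   ] q6 now 0.49 q1 -0.83
  opt rv [-0.    -3.141  0.   ] q6 now 0.49 q1 -0.83
shift cm [-10.74  -9.82   6.04] rv [-0.     0.001 -0.   ]
```

Call:
carry_out --pt "0.3 0 -0.5 0 0 0 0" --pt "0.3 0 -2 0 0 0 0" --pt "0.3 0 -4 0 0 0 0" --pt "0.3 0 -6 0 0 0 0" --pt "0.3 -1.5 -7 1 0 0 0" --pt "0.3 -4 -7 2.5 0 0 0" --pt "0.3 -6.5 -7 4 0 0 0" --pt "0.3 -9 -7 5 0 0 0" --pt "0.3 -10.2 -7 5.8 0 0 0" --pt "0.3 -10.7 -7 6 0 0 0" --pt "0.3 -10.7 -7 6 0 0 0" --pt "0.3 -10.7 -7 6 0 0 0"

```text
time: 3.75
position: [0.501, -0.233, 0.1675]
tool_rot: [0.557, -0.435, 0.436, -0.557]
ft_force: [0.0, -0.7, -1.2]
grip_width: 0.041
```

```bash
python3 - <<'E'
from h import *
im=robot.camera("top"); b=cv2.cvtColor(im,cv2.COLOR_RGB2BGR)
cv2.imwrite("pics/t2.png",cv2.resize(b[160:270,330:460],None,fx=5,fy=5,interpolation=cv2.INTER_CUBIC))
im=robot.camera("scene"); b=cv2.cvtColor(im,cv2.COLOR_RGB2BGR)
cv2.imwrite("pics/s2.png",cv2.resize(b[100:270,200:400],None,fx=3.5,fy=3.5,interpolation=cv2.INTER_CUBIC))
state();rel((.501,-.232,.057),-1.327)
E
```

```text
t 3.85 grasp pt [ 0.5008 -0.2334  0.1615] jawyaw -1.327 ydir [ 0.    -0.001 -1.   ] w 0.0411 F [ 1.   1.  -0.6] q [-0.64  0.54  1.69 -0.    0.91  0.69]
  opt rv [-0.    -0.     0.001] q6 now 0.69 q1 -0.64
  opt rv [-1.000e-03  3.141e+00 -0.000e+00] q6 now 0.69 q1 -0.64
shift cm [-0.13 10.45  0.05] rv [-0.    -0.     0.001]
```

View pics/t2.png

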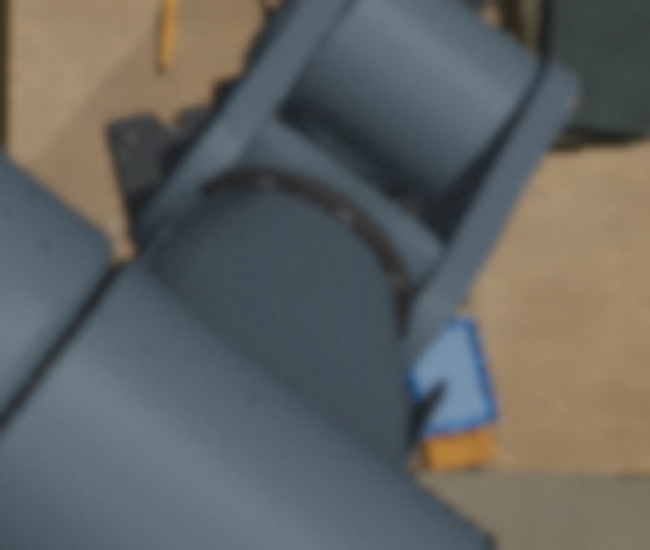

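View pics/s2.png

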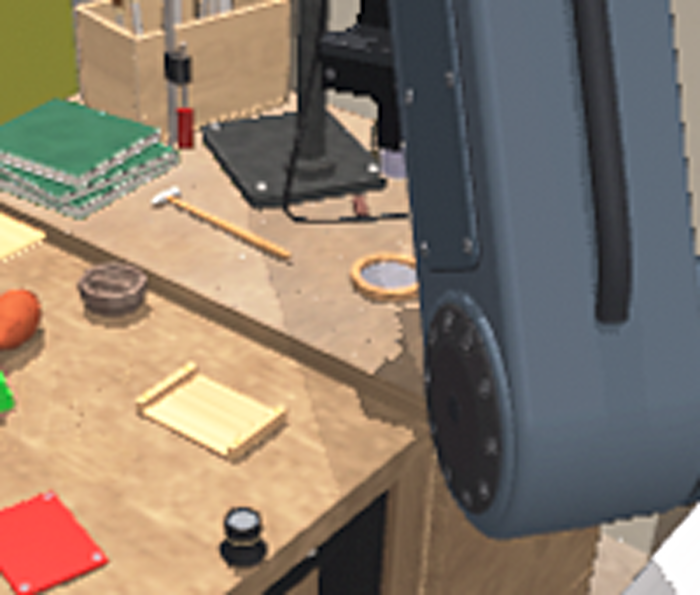

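Call:
carry_out --pt "0.3 -0.1 2.5 0 0 0 0" --pt "0.3 -0.1 5 0 0 0 0" --pt "0.3 -0.1 7.5 0 0 0 0" --pt "0.3 -0.1 9.5 0 0 0 0" --pt "0.3 -0.1 10 0 0 0 0" --pt "0.3 -0.1 10.3 0 0 0 0" --pt "0.3 -0.1 10.5 0 0 0 0" --pt "0.3 -0.1 10.6 0 0 0 0" --pt "0.3 -0.1 10.6 0 0 0 0"

```text
time: 4.75
position: [0.5009, -0.2315, 0.0623]
tool_rot: [-0.557, 0.435, -0.436, 0.557]
ft_force: [0.7, -0.3, 0.3]
grip_width: 0.0414
```

```bash
python3 - <<'E'
from h import *
state()
E
```

```text
t 4.75 grasp pt [ 0.5009 -0.2315  0.0563] jawyaw -1.326 ydir [ 0.001 -0.001 -1.   ] w 0.0414 F [ 0.7 -0.3  0.3] q [-0.64  0.71  1.75 -0.    0.67  0.69]
```

Call:
carry_out --pt "0.3 0 0.05 0 0 0 0" --pt "0.3 0 0.1 0 0 0 0" --pt "0.3 0 0.1 0 0 0 0"

```text
time: 5.05
position: [0.501, -0.2314, 0.0617]
tool_rot: [-0.557, 0.435, -0.436, 0.557]
ft_force: [-0.4, 0.2, 5.4]
grip_width: 0.0414
```

Call:
carry_out --pt "0.5 0 0 0 0 0 0" --pt "0.6 0 0 0 0 0 0" --pt "0.8 0 0 0 0 0 0" --pt "1 0 0 0 0 0 0" --pt "1 0 0 0 0 0 0" --pt "1 0 -1.5 0 0 0 0" --pt "1 0 -4 0 0 0 0" --pt "1 0 -8 0 0 0 0" --pt "1 0 -12 0 0 0 0" --pt "1 3 -14 0 0 0 0" --pt "1 7 -14 0 0 0 0" --pt "1 11 -14 0 0 0 0" --pt "1 15 -14 0 0 0 0" --pt "1 19 -14 0 0 0 0" --pt "1 23 -14 0 0 0 0" --pt "1 27 -14 0 0 0 0" --pt "1 27 -14 0 0 0 0" --pt "1 27 -14 0 0 0 0"

```text
time: 6.85
position: [0.5652, -0.4935, 0.1994]
tool_rot: [-0.557, 0.436, -0.435, 0.557]
ft_force: [-1.9, -0.0, 0.2]
grip_width: 0.087
```

```bash
python3 - <<'E'
from h import *
im=robot.camera("top"); b=cv2.cvtColor(im,cv2.COLOR_RGB2BGR); cv2.imwrite("pics/t3full.png",b)
cv2.imwrite("pics/t3.png",cv2.resize(b[160:270,330:460],None,fx=5,fy=5,interpolation=cv2.INTER_CUBIC))
state()
E
```

```text
t 6.9 grasp pt [ 0.5653 -0.4923  0.1936] jawyaw -1.326 ydir [-0.001  0.002 -1.   ] w 0.087 F [ 0.1  0.7 -0.4] q [-0.87  0.75  1.12  0.    1.28  0.46]
```

View pics/t3.png

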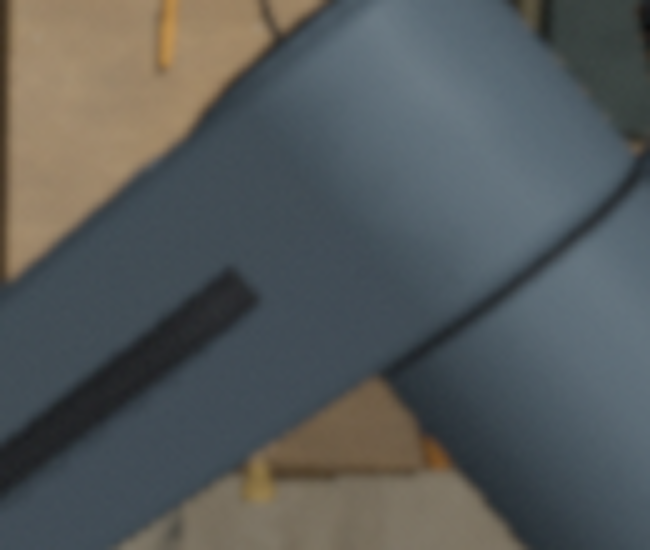

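Call:
carry_out --pt "1 0 -2 -4 0 0 0" --pt "1 0 -4 -8 0 0 0" --pt "1 0 -5 -12 0 0 0" --pt "1 0 -5 -16 0 0 0" --pt "1 0 -5 -20 0 0 0" --pt "1 0 -5 -24 0 0 0" --pt "1 0 -5 -28 0 0 0" --pt "1 0 -5 -30 0 0 0" --pt "1 0 -5 -30 0 0 0" --pt "1 0 -5 -30 0 0 0"

```text
time: 7.9
position: [0.2754, -0.5646, 0.2508]
tool_rot: [-0.557, 0.435, -0.435, 0.558]
ft_force: [0.1, 0.5, 0.7]
grip_width: 0.087
```

```bash
python3 - <<'E'
from h import *
im=robot.camera("top"); b=cv2.cvtColor(im,cv2.COLOR_RGB2BGR); cv2.imwrite("pics/t4full.png",b)
cv2.imwrite("pics/t4.png",cv2.resize(b[160:270,330:460],None,fx=5,fy=5,interpolation=cv2.INTER_CUBIC))
state()
for nm,lo,hi,roi,z in [("box",(95,80,80),(125,255,255),(405,215,435,250),.033),("lid",(0,0,150),(180,60,255),(355,185,390,220),.062),("block",(0,0,0),(180,255,85),(402,196,432,225),.04),("pin",(8,150,100),(22,255,255),(395,190,435,258),.018)]:
    k,bb,l=blobs(im,lo,hi,roi)
    print(nm,bb)
    if k.any(): print("   rect",[np.round(q,4).tolist() for q in rect("top",k,z)])
E
```

```text
t 7.95 grasp pt [ 0.276  -0.5646  0.2448] jawyaw -1.325 ydir [ 0.001  0.    -1.   ] w 0.087 F [ 0.2 -0.7 -0.3] q [-1.29  0.53  1.42  0.    1.19  0.03]
box [(np.int32(203), array([418.68472906, 234.91133005]))]
   rect [[0.4038, -0.3627], [0.4043, -0.363], [63.204, 45.4727], 13.752, -2.8799]
lid [(np.int32(175), array([375.83428571, 200.71428571]))]
   rect [[0.4994, -0.23], [0.4987, -0.2305], [41.7494, 41.0425], 0.3811, -2.7773]
block [(np.int32(359), array([411.82451253, 212.01114206]))]
   rect [[0.4711, -0.3409], [0.4712, -0.341], [66.3694, 49.8144], 13.595, -2.9168]
pin [(np.int32(16), array([412.625 , 197.4375])), (np.int32(17), array([403.17647059, 199.88235294])), (np.int32(62), array([421.32258065, 249.70967742]))]
   rect [[0.4139, -0.3605], [0.4369, -0.3552], [174.3324, 40.5289], 14.8216, -2.8875]
```

View pics/t4.png

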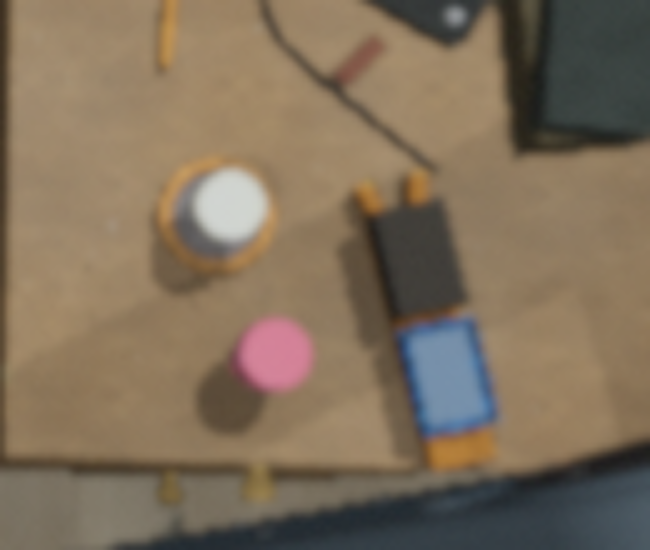

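```bash
python3 - <<'E'
from h import *
rel((.472,-.344,.20),-1.323);rel((.472,-.344,.039),-1.323)
E
```

```text
opt rv [-0.001 -0.002 -0.   ] q6 now 0.03 q1 -1.29
  opt rv [ 0.00e+00  3.14e+00 -1.00e-03] q6 now 0.03 q1 -1.29
shift cm [-16.63   4.5   24.38] rv [-0.001 -0.002 -0.   ]
  opt rv [-0.001 -0.002 -0.   ] q6 now 0.03 q1 -1.29
  opt rv [ 0.00e+00  3.14e+00 -1.00e-03] q6 now 0.03 q1 -1.29
shift cm [-16.62  20.6   24.37] rv [-0.001 -0.002 -0.   ]
```

Call:
carry_out --pt "1 -2.5 0 4 0 0 0" --pt "1 -5 1 8 0 0 0" --pt "1 -8 2 12 0 0 0" --pt "1 -11 3 16 0 0 0" --pt "1 -13.5 4 20 0 0 0" --pt "1 -16.6 4.5 24.4 0 0 0" --pt "1 -16.6 7 24.4 0 0 0" --pt "1 -16.6 10 24.4 0 0 0" --pt "1 -16.6 13 24.4 0 0 0" --pt "1 -16.6 16 24.4 0 0 0" --pt "1 -16.6 18.5 24.4 0 0 0" --pt "1 -16.6 20 24.4 0 0 0" --pt "1 -16.6 20.5 24.4 0 0 0" --pt "1 -16.6 20.5 24.4 0 0 0"

```text
time: 9.35
position: [0.4719, -0.3451, 0.0453]
tool_rot: [-0.557, 0.435, -0.435, 0.558]
ft_force: [-1.1, -0.6, 1.2]
grip_width: 0.0871
```

```bash
python3 - <<'E'
from h import *
state()
E
```

```text
t 9.35 grasp pt [ 0.4718 -0.3451  0.0393] jawyaw -1.325 ydir [-0.  0. -1.] w 0.0871 F [-1.1 -0.6  1.2] q [-0.82  0.77  1.67  0.    0.7   0.5 ]
```

Close gradually on the block, then lift gently.

Call:
carry_out --pt "0.7 0 0 0 0 0 0" --pt "0.6 0 0 0 0 0 0" --pt "0.55 0 0 0 0 0 0" --pt "0.52 0 0 0 0 0 0" --pt "0.5 0 0 0 0 0 0" --pt "0.4 0 0 0 0 0 0" --pt "0.3 0 0 0 0 0 0" --pt "0.3 0 0 0 0 0 0" --pt "0.3 0 0 0 0 0 0" --pt "0.3 0 -0.3 0 0 0 0" --pt "0.3 0 -1 0 0 0 0" --pt "0.3 0 -2 0 0 0 0" --pt "0.3 0 -2 0 0 0 0" --force 40

```text
time: 10.65
position: [0.4718, -0.3458, 0.0669]
tool_rot: [0.557, -0.435, 0.436, -0.557]
ft_force: [0.1, 0.4, -5.6]
grip_width: 0.0437
```

```bash
python3 - <<'E'
from h import *
state(); rel((.479,.213,.20),1.288); rel((.479,.213,.20),-1.85)
E
```

```text
t 10.65 grasp pt [ 0.4718 -0.3459  0.0609] jawyaw -1.326 ydir [ 0.001 -0.001 -1.   ] w 0.0437 F [ 0.1  0.4 -5.6] q [-0.82  0.73  1.67  0.    0.74  0.5 ]
  opt rv [ 2.000e-03 -2.614e+00  2.000e-03] q6 now 0.5 q1 -0.82
  opt rv [-0.001  0.528  0.001] q6 now 0.5 q1 -0.82
shift cm [-54.02 -13.98  14.26] rv [-0.001  0.528  0.001]
  opt rv [-0.001  0.524  0.001] q6 now 0.5 q1 -0.82
  opt rv [ 2.000e-03 -2.617e+00  2.000e-03] q6 now 0.5 q1 -0.82
shift cm [-54.02 -13.98  14.26] rv [-0.001  0.524  0.001]
```

Call:
carry_out --pt "0.3 0 -3 0 0 0 0" --pt "0.3 0 -6 0 0 0 0" --pt "0.3 0 -9 0 0 0 0" --pt "0.3 -2 -11 0.5 0 0.03 0" --pt "0.3 -5 -12 1.3 0 0.06 0" --pt "0.3 -8.5 -12 2.2 0 0.1 0" --pt "0.3 -12 -12 3.2 0 0.14 0" --pt "0.3 -15.5 -12 4.1 0 0.18 0" --pt "0.3 -19 -12 5 0 0.22 0" --pt "0.3 -22.5 -12 6 0 0.26 0" --pt "0.3 -26 -12 6.9 0 0.3 0" --pt "0.3 -29.5 -12 7.8 0 0.34 0" --pt "0.3 -33 -12 8.7 0 0.38 0" --pt "0.3 -36.5 -12 9.6 0 0.42 0" --pt "0.3 -40 -12 10.6 0 0.46 0" --pt "0.3 -43.5 -12 11.5 0 0.49 0" --pt "0.3 -47 -12 12.4 0 0.525 0" --pt "0.3 -50.5 -12 13.3 0 0.525 0" --pt "0.3 -53 -12 14 0 0.525 0" --pt "0.3 -54 -12 14.3 0 0.525 0"

```text
time: 12.65
position: [0.4785, 0.2152, 0.1857]
tool_rot: [-0.426, 0.564, -0.564, 0.426]
ft_force: [0.6, -0.1, -4.4]
grip_width: 0.0438
```

```bash
python3 - <<'E'
from h import *
state(); rel((.479,.213,.03),-1.85)
im=robot.camera("scene"); b=cv2.cvtColor(im,cv2.COLOR_RGB2BGR)
cv2.imwrite("pics/s5.png",b)
im=robot.camera("top"); b=cv2.cvtColor(im,cv2.COLOR_RGB2BGR); cv2.imwrite("pics/t5.png",b)
E
```

```text
t 12.65 grasp pt [0.4785 0.2152 0.1797] jawyaw -1.848 ydir [ 0.     0.001 -1.   ] w 0.0438 F [ 0.6 -0.1 -4.4] q [0.21 0.48 1.75 0.   0.91 2.06]
  opt rv [ 0.     0.002 -0.001] q6 now 2.06 q1 0.21
  opt rv [-1.00e-03 -3.14e+00 -0.00e+00] q6 now 2.06 q1 0.21
shift cm [ 0.21 14.97  0.11] rv [ 0.     0.002 -0.001]
```

View pics/s5.png

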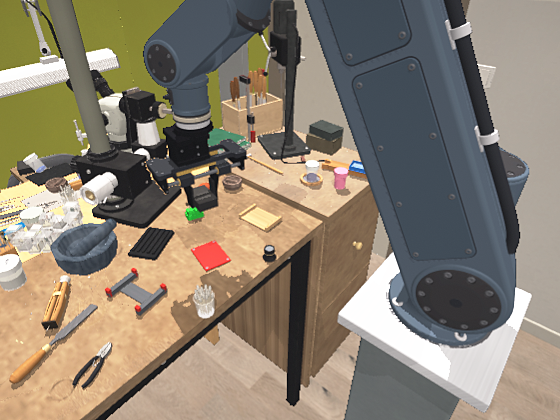

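View pics/t5.png

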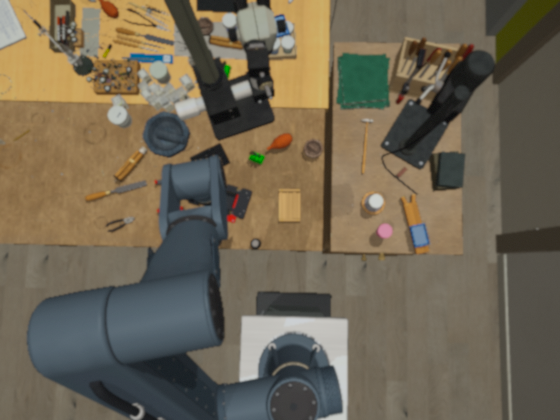

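```bash
python3 - <<'E'
from h import *
im=cv2.cvtColor(cv2.imread("pics/scene0.png"),cv2.COLOR_BGR2RGB)
for nm,lo,hi,roi,z in [("mat",(0,180,80),(8,255,255),(180,230,240,280),.005),("horns",(0,150,70),(8,255,255),(95,255,175,325),.019),("tray",(14,60,150),(32,160,255),(235,195,290,235),.008)]:
    k,b,l=blobs(im,lo,hi,roi)
    print(nm,[(int(a),np.round(c,1).tolist(),np.round(plane("scene",c,z)[0],4).tolist()) for a,c in b])
    if k.any(): print("   rect",[np.round(q,4).tolist() for q in rect("scene",k,z)])
E
```

```text
mat [(622, [210.2, 255.1], [0.4764, 0.2131])]
   rect [[0.4768, 0.2129], [0.4781, 0.2122], [63.9876, 88.9058], 72.9958, 2.8671]
horns [(27, [134.0, 270.7], [0.5549, 0.3667]), (27, [163.0, 286.1], [0.4677, 0.3535]), (32, [108.2, 290.8], [0.5444, 0.4356]), (31, [137.5, 307.9], [0.4579, 0.4224])]
   rect [[0.5062, 0.3973], [0.5066, 0.3951], [108.617, 82.0505], 8.3656, -2.9811]
tray [(1972, [261.0, 215.1], [0.4885, 0.0171]), (18, [286.5, 195.9], [0.4946, -0.1019])]
   rect [[0.49, 0.0146], [0.4937, 0.01], [158.7961, 181.0275], 40.4383, 2.5551]
```

Call:
carry_out --pt "0.3 0 0 0 0 0 0" --pt "0.3 0 2.5 0 0 0 0" --pt "0.3 0 5 0 0 0 0" --pt "0.3 0 7.5 0 0 0 0" --pt "0.3 0 10 0 0 0 0" --pt "0.3 0 12 0 0 0 0" --pt "0.3 0 13 0 0 0 0" --pt "0.3 0 13 0 0 0 0"

```text
time: 13.55
position: [0.4787, 0.2116, 0.0545]
tool_rot: [-0.426, 0.566, -0.565, 0.424]
ft_force: [-0.4, 0.0, -3.8]
grip_width: 0.0434
```

```bash
python3 - <<'E'
from h import *
state(); rel((.479,.213,.0265),-1.85)
E
```

```text
t 13.55 grasp pt [0.4787 0.2116 0.0485] jawyaw -1.853 ydir [-0.003 -0.001 -1.   ] w 0.0434 F [-0.4  0.  -3.8] q [ 0.2   0.71  1.83 -0.    0.61  2.06]
  opt rv [ 0.003 -0.003  0.002] q6 now 2.06 q1 0.2
  opt rv [-2.000e-03  3.139e+00  4.000e-03] q6 now 2.06 q1 0.2
shift cm [-0.15  2.2  -0.01] rv [ 0.003 -0.003  0.002]
```

Both views agree on mat and cradle. Lower the last 22 mm.

Call:
carry_out --pt "0.3 0 0.8 0 0 0 0" --pt "0.3 0 1.4 0 0 0 0" --pt "0.3 0 1.8 0 0 0 0" --pt "0.3 0 2 0 0 0 0" --pt "0.3 0 2.1 0 0 0 0" --pt "0.3 0 2.15 0 0 0 0" --pt "0.3 0 2.15 0 0 0 0"

```text
time: 14.25
position: [0.4793, 0.213, 0.0342]
tool_rot: [0.425, -0.565, 0.565, -0.425]
ft_force: [-0.3, -0.9, -3.7]
grip_width: 0.0434
```

Call:
carry_out --pt "0.3 0 0.05 0 0 0 0" --pt "0.3 0 0.1 0 0 0 0" --pt "0.3 0 0.15 0 0 0 0" --pt "0.3 0 0.15 0 0 0 0"

```text
time: 14.65
position: [0.4793, 0.2129, 0.0328]
tool_rot: [0.425, -0.565, 0.565, -0.425]
ft_force: [0.8, 0.1, -1.0]
grip_width: 0.044
```

Call:
carry_out --pt "0.3 0 0.04 0 0 0 0" --pt "0.3 0 0.04 0 0 0 0" --pt "0.52 0 0.02 0 0 0 0" --pt "0.6 0 0 0 0 0 0" --pt "0.8 0 0 0 0 0 0" --pt "1 0 0 0 0 0 0" --pt "1 0 0 0 0 0 0" --pt "1 0 -2 0 0 0 0" --pt "1 0 -5 0 0 0 0" --pt "1 0 -9 0 0 0 0" --pt "1 0 -13 0 0 0 0" --pt "1 0 -17 0 0 0 0" --pt "1 0 -17 0 0 0 0"

```text
time: 15.95
position: [0.4827, 0.2138, 0.2078]
tool_rot: [0.421, -0.563, 0.567, -0.429]
ft_force: [0.8, 0.2, 0.1]
grip_width: 0.0865
```

```bash
python3 - <<'E'
from h import *
im=robot.camera("top"); b=cv2.cvtColor(im,cv2.COLOR_RGB2BGR); cv2.imwrite("pics/t6.png",b)
cv2.imwrite("pics/t6c.png",cv2.resize(b[160:270,330:460],None,fx=5,fy=5,interpolation=cv2.INTER_CUBIC))
for nm,lo,hi,roi,z in [("box",(95,80,80),(125,255,255),(400,210,440,255),.033),("pin",(8,150,100),(22,255,255),(395,190,435,258),.018)]:
    k,bb,l=blobs(im,lo,hi,roi)
    print(nm,bb)
    if k.any(): print("   rect",[np.round(q,4).tolist() for q in rect("top",k,z)])
state(); rel((.404,-.363,.2),-1.32)
E
```

```text
box [(np.int32(208), array([418.91826923, 235.32692308]))]
   rect [[0.4026, -0.3633], [0.4031, -0.3634], [60.684, 45.519], 13.752, -2.8535]
pin [(np.int32(328), array([410.92987805, 210.89329268])), (np.int32(62), array([421.32258065, 249.70967742]))]
   rect [[0.4585, -0.3488], [0.4371, -0.3537], [175.1018, 40.527], 13.8625, -2.8865]
t 16.0 grasp pt [0.481  0.2134 0.1994] jawyaw -1.851 ydir [ 0.007  0.001 -1.   ] w 0.0868 F [-0.4 -0.3 -0.3] q [0.2  0.45 1.73 0.   0.95 2.06]
  opt rv [-0.007 -0.531 -0.002] q6 now 2.06 q1 0.2
  opt rv [ 2.000e-03  2.611e+00 -9.000e-03] q6 now 2.06 q1 0.2
shift cm [57.52 -0.2   8.54] rv [-0.007 -0.531 -0.002]
```

View pics/t6c.png

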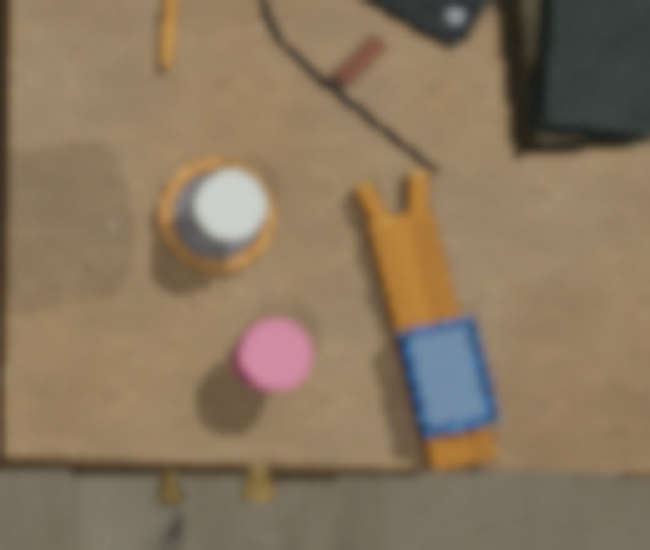

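Call:
carry_out --pt "1 3 0 0.5 0 -0.03 0" --pt "1 7 0 1 0 -0.06 0" --pt "1 11 0 1.6 0 -0.1 0" --pt "1 15 0 2.2 0 -0.15 0" --pt "1 19 0 2.8 0 -0.2 0" --pt "1 23 0 3.4 0 -0.25 0" --pt "1 27 0 4 0 -0.3 0" --pt "1 31 0 4.6 0 -0.35 0" --pt "1 35 0 5.2 0 -0.4 0" --pt "1 39 0 5.8 0 -0.45 0" --pt "1 43 0 6.4 0 -0.5 0" --pt "1 47 0 7 0 -0.53 0" --pt "1 51 0 7.6 0 -0.53 0" --pt "1 54.5 0 8.1 0 -0.53 0" --pt "1 57.5 0 8.6 0 -0.53 0" --pt "1 57.5 0 8.6 0 -0.53 0" --pt "1 57.5 0 8.6 0 -0.53 0" --pt "1 57.5 0 8.6 0 -0.53 0"

```text
time: 17.8
position: [0.4022, -0.3616, 0.2014]
tool_rot: [-0.558, 0.435, -0.432, 0.559]
ft_force: [-0.4, 0.8, -0.6]
grip_width: 0.0868
```

```bash
python3 - <<'E'
from h import *
state(); rel((.4035,-.363,.038),-1.324)
E
```

```text
t 17.8 grasp pt [ 0.4022 -0.3616  0.1954] jawyaw -1.32 ydir [-0.002  0.003 -1.   ] w 0.0868 F [-0.4  0.8 -0.6] q [-0.94  0.48  1.69  0.    0.98  0.38]
  opt rv [ 0.001  0.004 -0.004] q6 now 0.38 q1 -0.94
  opt rv [-6.000e-03 -3.138e+00 -2.000e-03] q6 now 0.38 q1 -0.94
shift cm [ 0.23 15.74  0.11] rv [ 0.001  0.004 -0.004]
```

Call:
carry_out --pt "1 0.1 3 0.1 0 0 0" --pt "1 0.1 6 0.1 0 0 0" --pt "1 0.1 9 0.1 0 0 0" --pt "1 0.1 12 0.1 0 0 0" --pt "1 0.1 14.5 0.1 0 0 0" --pt "1 0.1 15.4 0.1 0 0 0" --pt "1 0.1 15.4 0.1 0 0 0" --pt "1 0.1 15.4 0.1 0 0 0"

```text
time: 18.6
position: [0.4046, -0.364, 0.0493]
tool_rot: [0.559, -0.433, 0.434, -0.558]
ft_force: [0.1, -0.2, 0.3]
grip_width: 0.0869
```

```bash
python3 - <<'E'
from h import *
state(); rel((.4035,-.363,.038),-1.324)
E
```

```text
t 18.6 grasp pt [ 0.4046 -0.364   0.0433] jawyaw -1.32 ydir [ 0.001 -0.001 -1.   ] w 0.0869 F [ 0.1 -0.2  0.3] q [-0.94  0.73  1.78  0.    0.63  0.38]
  opt rv [-0.     0.004  0.001] q6 now 0.38 q1 -0.94
  opt rv [ 1.000e-03 -3.138e+00  1.000e-03] q6 now 0.38 q1 -0.94
shift cm [-0.13  0.53 -0.08] rv [-0.     0.004  0.001]
```

Call:
carry_out --pt "1 -0.1 0.5 0 0 0 0" --pt "0.8 -0.1 0.5 0 0 0 0" --pt "0.65 -0.1 0.5 0 0 0 0" --pt "0.58 -0.1 0.5 0 0 0 0" --pt "0.55 -0.1 0.5 0 0 0 0" --pt "0.53 -0.1 0.5 0 0 0 0" --pt "0.51 -0.1 0.5 0 0 0 0" --pt "0.5 -0.1 0.5 0 0 0 0" --pt "0.49 -0.1 0.5 0 0 0 0" --pt "0.4 -0.1 0.5 0 0 0 0" --pt "0.35 -0.1 0.5 0 0 0 0" --pt "0.35 -0.1 0.5 0 0 0 0" --pt "0.35 -0.1 0.3 0 0 0 0" --pt "0.35 -0.1 -0.5 0 0 0 0" --pt "0.35 -0.1 -2 0 0 0 0" --pt "0.35 -0.1 -2 0 0 0 0" --force 10

```text
time: 20.2
position: [0.4046, -0.3641, 0.0703]
tool_rot: [0.559, -0.433, 0.435, -0.558]
ft_force: [0.4, -0.1, -0.2]
grip_width: 0.0447
```

```bash
python3 - <<'E'
from h import *
state(); 
im=robot.camera("top"); b=cv2.cvtColor(im,cv2.COLOR_RGB2BGR)
cv2.imwrite("pics/t7c.png",cv2.resize(b[160:270,330:460],None,fx=5,fy=5,interpolation=cv2.INTER_CUBIC))
im=cv2.cvtColor(cv2.imread("pics/top0.png"),cv2.COLOR_BGR2RGB)
k,bb,l=blobs(im,(14,60,165),(32,170,255),(270,180,310,230)); print(bb)
for z in (.005,.013): print(rect("top",k,z))
# tray outer corners in top0 (from crop c2: scale 4, offset 140,120)
for n in [(553,275),(641,275),(641,408),(553,408)]: print(plane("top",(n[0]/4+140-.4,n[1]/4+120-.4),.013))
E
```

```text
t 20.2 grasp pt [ 0.4046 -0.3641  0.0643] jawyaw -1.321 ydir [ 0.002 -0.003 -1.   ] w 0.0447 F [ 0.4 -0.1 -0.2] q [-0.94  0.69  1.77  0.    0.68  0.38]
[(np.int32(744), array([288.90188172, 204.28629032]))]
(array([0.48956426, 0.02603176]), array([0.49113797, 0.01677312]), (99.41265869140625, 104.40419006347656), 1.3835679292678833, np.float64(-3.056341679555134))
(array([0.48854281, 0.02594196]), array([0.49010745, 0.01673734]), (98.83370208740234, 103.79618072509766), 1.3837140798568726, np.float64(-3.056341679555134))
[[0.53736858 0.06147558]]
[[ 0.5389979  -0.00614309]]
[[ 0.43644353 -0.00850268]]
[[0.43476919 0.05857519]]
```

View pics/t7c.png

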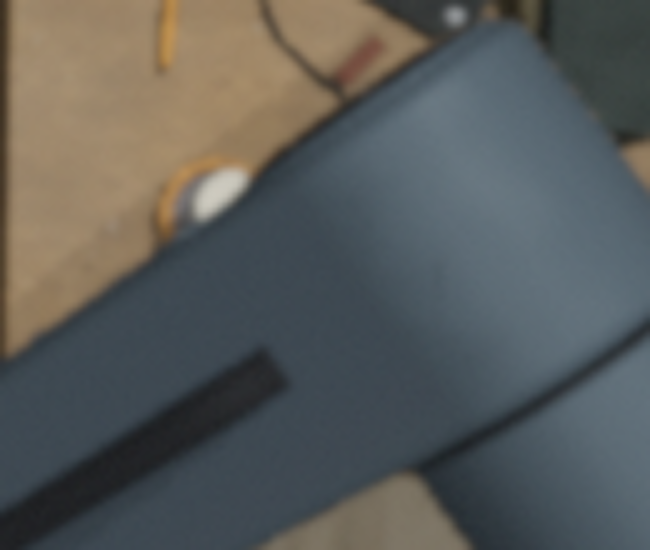

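```bash
python3 - <<'E'
from h import *
rel((.487,.0262,.16),-1.545)
a=cv2.imread("pics/scene0.png"); cv2.imwrite("pics/trs.png",cv2.resize(a[190:245,225:300],None,fx=9,fy=9,interpolation=cv2.INTER_CUBIC))
E
```

```text
opt rv [-0.001  0.224  0.002] q6 now 0.38 q1 -0.94
  opt rv [ 3.000e-03 -2.917e+00  2.000e-03] q6 now 0.38 q1 -0.94
shift cm [-35.72  -9.7   17.67] rv [-0.001  0.224  0.002]
```

View pics/trs.png

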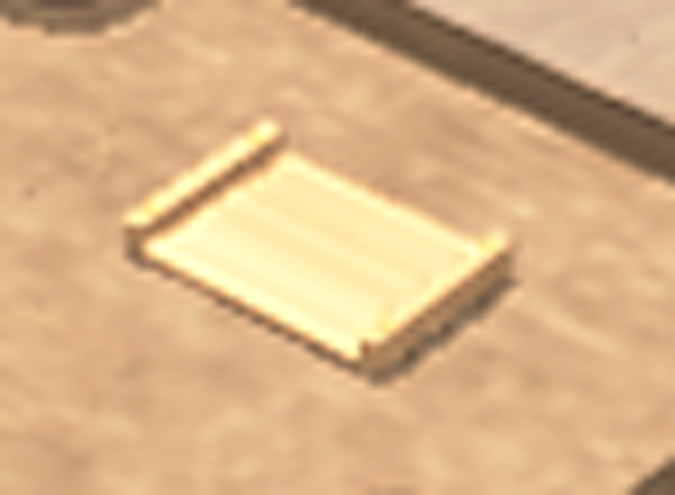

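```bash
python3 - <<'E'
from h import *
P=[]
for n in [(265,122),(128,218),(512,240),(372,360)]:
    P.append(plane("scene",(n[0]/9+225-.4,n[1]/9+190-.4),.013)[0]); print(P[-1])
print(np.mean(P,0))
E
```

```text
[ 0.53670362 -0.0074673 ]
[0.53363102 0.05679932]
[ 0.43805972 -0.00973038]
[0.43212243 0.06073191]
[0.48512919 0.02508338]
```

Call:
carry_out --pt "0.35 0 -3 0 0 0 0" --pt "0.35 -1 -6 0.5 0 0.02 0" --pt "0.35 -4 -8.5 2 0 0.04 0" --pt "0.35 -7 -9.7 3.5 0 0.06 0" --pt "0.35 -10 -9.7 5 0 0.08 0" --pt "0.35 -13 -9.7 6.5 0 0.1 0" --pt "0.35 -16 -9.7 8 0 0.12 0" --pt "0.35 -19 -9.7 9.5 0 0.14 0" --pt "0.35 -22 -9.7 11 0 0.16 0" --pt "0.35 -25 -9.7 12.5 0 0.18 0" --pt "0.35 -28 -9.7 14 0 0.2 0" --pt "0.35 -31 -9.7 15.5 0 0.22 0" --pt "0.35 -34 -9.7 17 0 0.224 0" --pt "0.35 -35.7 -9.7 17.7 0 0.224 0" --pt "0.35 -35.7 -9.7 17.7 0 0.224 0" --pt "0.35 -35.7 -9.7 17.7 0 0.224 0"

```text
time: 21.85
position: [0.4867, 0.0266, 0.1652]
tool_rot: [0.507, -0.493, 0.493, -0.506]
ft_force: [0.5, 0.0, -0.4]
grip_width: 0.0445
```

```bash
python3 - <<'E'
from h import *
im=robot.camera("scene"); b=cv2.cvtColor(im,cv2.COLOR_RGB2BGR)
cv2.imwrite("pics/s8.png",cv2.resize(b[100:280,170:370],None,fx=3.5,fy=3.5,interpolation=cv2.INTER_CUBIC))
im=robot.camera("top"); b=cv2.cvtColor(im,cv2.COLOR_RGB2BGR); cv2.imwrite("pics/t8.png",b)
state(); rel((.487,.0262,.028),-1.545)
E
```

```text
t 21.95 grasp pt [0.4869 0.0257 0.1594] jawyaw -1.546 ydir [-0. -0. -1.] w 0.0444 F [-0.3 -0.1 -0.7] q [-0.18  0.47  1.85 -0.    0.82  1.37]
  opt rv [ 0.    -0.001  0.   ] q6 now 1.37 q1 -0.18
  opt rv [-0.000e+00  3.141e+00  1.000e-03] q6 now 1.37 q1 -0.18
shift cm [-0.05 13.14  0.02] rv [ 0.    -0.001  0.   ]
```

View pics/s8.png

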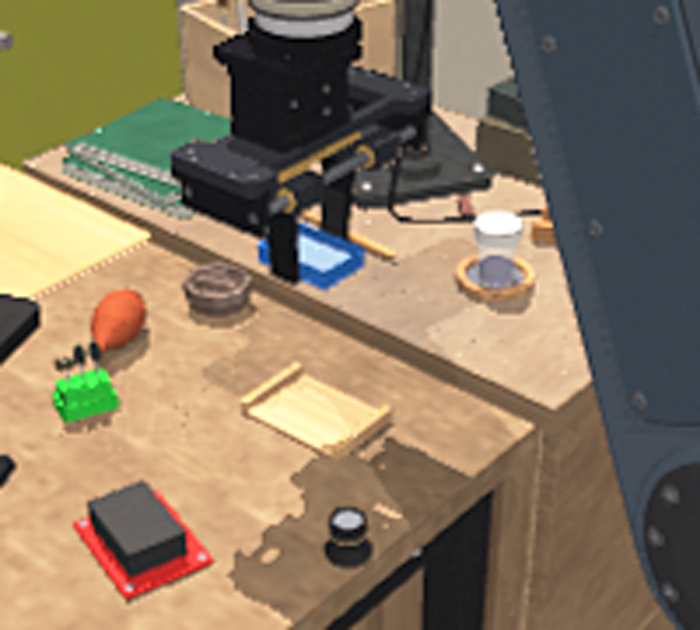

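View pics/t8.png

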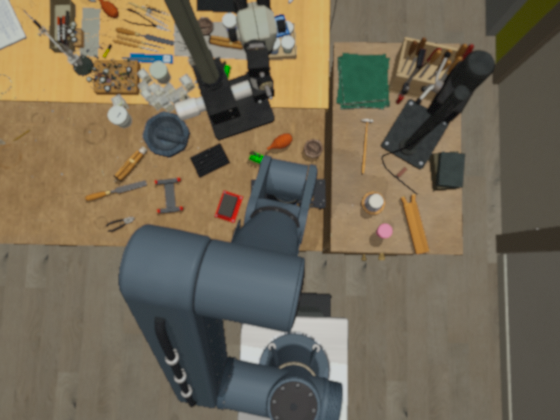

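Call:
carry_out --pt "0.35 0 3 0 0 0 0" --pt "0.35 0 6 0 0 0 0" --pt "0.35 0 9 0 0 0 0" --pt "0.35 0 11 0 0 0 0" --pt "0.35 0 12.3 0 0 0 0" --pt "0.35 0 12.8 0 0 0 0" --pt "0.35 0 13 0 0 0 0" --pt "0.35 0 13.1 0 0 0 0" --pt "0.35 0 13.2 0 0 0 0" --pt "0.35 0 13.2 0 0 0 0"

```text
time: 22.95
position: [0.4874, 0.0263, 0.0341]
tool_rot: [-0.506, 0.493, -0.494, 0.507]
ft_force: [-0.6, 0.4, 0.2]
grip_width: 0.0444
```

Call:
carry_out --pt "0.35 0 0.05 0 0 0 0" --pt "0.35 0 0.1 0 0 0 0" --pt "0.35 0 0.1 0 0 0 0"

```text
time: 23.25
position: [0.4872, 0.0265, 0.0327]
tool_rot: [-0.506, 0.493, -0.494, 0.507]
ft_force: [0.1, -0.5, -0.8]
grip_width: 0.0442
```

Call:
carry_out --pt "0.35 0 0.05 0 0 0 0" --pt "0.35 0 0.1 0 0 0 0" --pt "0.35 0 0.1 0 0 0 0"

```text
time: 23.55
position: [0.487, 0.0265, 0.0315]
tool_rot: [0.506, -0.494, 0.493, -0.506]
ft_force: [0.4, 0.2, 0.1]
grip_width: 0.0444
```

Call:
carry_out --pt "0.35 0 0.05 0 0 0 0" --pt "0.35 0 0.07 0 0 0 0" --pt "0.35 0 0.07 0 0 0 0"

```text
time: 23.85
position: [0.487, 0.0264, 0.0308]
tool_rot: [0.506, -0.494, 0.493, -0.506]
ft_force: [-0.4, -0.1, -0.0]
grip_width: 0.0442
```

Call:
carry_out --pt "0.35 0 0.05 0 0 0 0" --pt "0.35 0 0.05 0 0 0 0"

```text
time: 24.05
position: [0.4871, 0.0264, 0.0306]
tool_rot: [-0.506, 0.493, -0.494, 0.506]
ft_force: [-0.8, 1.0, 2.3]
grip_width: 0.0448
```

```bash
python3 - <<'E'
from h import *
im=robot.camera("scene"); b=cv2.cvtColor(im,cv2.COLOR_RGB2BGR)
cv2.imwrite("pics/s9.png",cv2.resize(b[170:260,215:315],None,fx=7,fy=7,interpolation=cv2.INTER_CUBIC)); state()
E
```

```text
t 24.1 grasp pt [0.4871 0.0264 0.0246] jawyaw -1.545 ydir [ 0. -0. -1.] w 0.0445 F [-0.7 -0.3  2.5] q [-0.18  0.73  1.92 -0.    0.48  1.37]
```

View pics/s9.png

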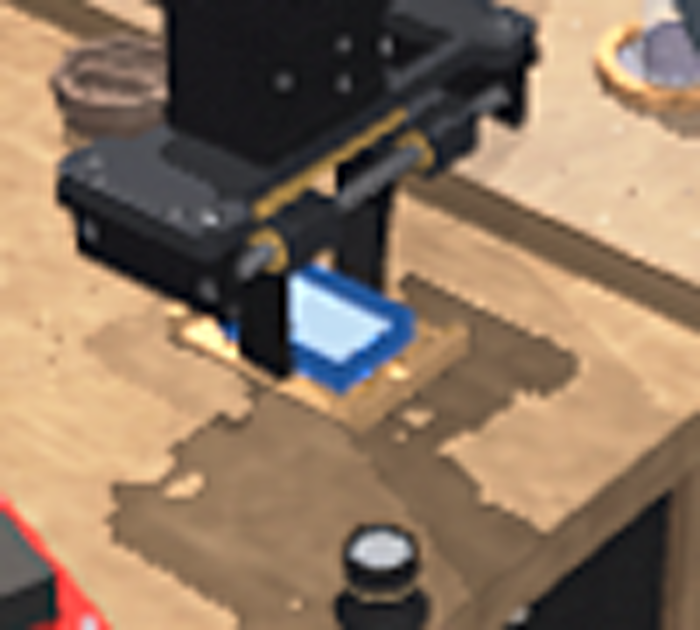

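Call:
carry_out --pt "0.53 0 0 0 0 0 0" --pt "0.58 0 -0.05 0 0 0 0" --pt "0.7 0 -0.1 0 0 0 0" --pt "0.9 0 -0.1 0 0 0 0" --pt "1 0 -0.1 0 0 0 0" --pt "1 0 -0.1 0 0 0 0" --pt "1 0 -2 0 0 0 0" --pt "1 0 -5 0 0 0 0" --pt "1 0 -9 0 0 0 0" --pt "1 0 -13 0 0 0 0" --pt "1 0 -17 0 0 0 0" --pt "1 0 -17 0 0 0 0" --pt "1 0 -17 0 0 0 0"

```text
time: 25.4
position: [0.4872, 0.0265, 0.2011]
tool_rot: [-0.506, 0.493, -0.494, 0.507]
ft_force: [-0.7, 0.3, 0.1]
grip_width: 0.0871
```

```bash
python3 - <<'E'
from h import *
im=robot.camera("top"); b=cv2.cvtColor(im,cv2.COLOR_RGB2BGR); cv2.imwrite("pics/t10.png",b)
cv2.imwrite("pics/t10c.png",cv2.resize(b[180:262,340:460],None,fx=6,fy=6,interpolation=cv2.INTER_CUBIC))
k,bb,l=blobs(im,(8,150,100),(22,255,255),(397,190,435,258)); print(bb,[np.round(q,4).tolist() for q in rect("top",k,.018)])
state(); rel((.437,-.3545,.16),-1.324)
E
```

```text
[(np.int32(716), array([414.8924581, 225.5377095]))] [[0.433, -0.3556], [0.4373, -0.3545], [175.2957, 40.5295], 14.4213, -2.8853]
t 25.45 grasp pt [0.4863 0.0266 0.1939] jawyaw -1.545 ydir [-0.001  0.    -1.   ] w 0.0872 F [-0.  -0.5  0.4] q [-0.18  0.42  1.82 -0.    0.91  1.37]
  opt rv [ 0.001 -0.221 -0.   ] q6 now 1.37 q1 -0.18
  opt rv [0.000e+00 2.921e+00 1.000e-03] q6 now 1.37 q1 -0.18
shift cm [37.97  3.39 -5.91] rv [ 0.001 -0.221 -0.   ]
```

View pics/t10c.png

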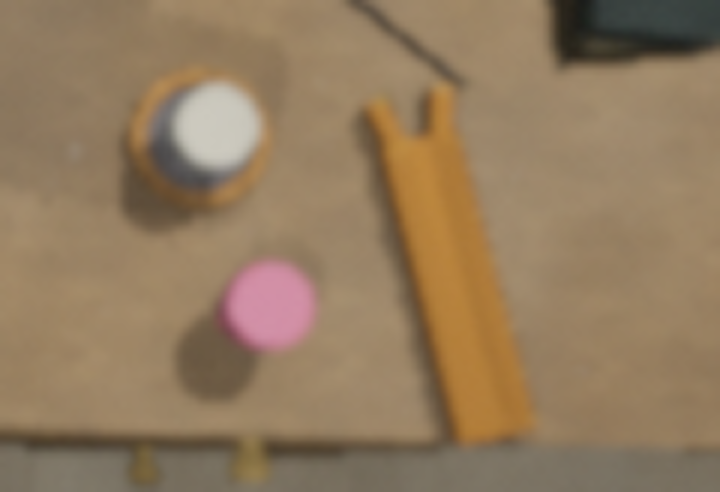

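Call:
carry_out --pt "1 3 0 -0.5 0 -0.02 0" --pt "1 7 0 -1.1 0 -0.05 0" --pt "1 11 0 -1.7 0 -0.08 0" --pt "1 15 0 -2.3 0 -0.11 0" --pt "1 19 0 -2.9 0 -0.14 0" --pt "1 23 0 -3.5 0 -0.17 0" --pt "1 27 0 -4.2 0 -0.2 0" --pt "1 31 0 -4.8 0 -0.22 0" --pt "1 35 1.5 -5.4 0 -0.22 0" --pt "1 38 3.4 -6 0 -0.22 0" --pt "1 38 3.4 -6 0 -0.22 0" --pt "1 38 3.4 -6 0 -0.22 0" --pt "1 38 3.4 -6 0 -0.22 0" --pt "1 38 3.4 -6 0 -0.22 0"

```text
time: 26.85
position: [0.4371, -0.3535, 0.1663]
tool_rot: [-0.558, 0.435, -0.434, 0.558]
ft_force: [-0.0, 0.6, 0.3]
grip_width: 0.0869
```

```bash
python3 - <<'E'
from h import *
state(); rel((.436,-.3547,.021),-1.320)
E
```

```text
t 26.85 grasp pt [ 0.4371 -0.3535  0.1603] jawyaw -1.323 ydir [-0.     0.001 -1.   ] w 0.0869 F [-0.   0.6  0.3] q [-0.88  0.55  1.67  0.    0.92  0.44]
  opt rv [ 0.    -0.003 -0.001] q6 now 0.44 q1 -0.88
  opt rv [1.000e-03 3.138e+00 0.000e+00] q6 now 0.44 q1 -0.88
shift cm [ 0.11 13.93 -0.13] rv [ 0.    -0.003 -0.001]
```

Call:
carry_out --pt "1 0 3 -0.1 0 0 0" --pt "1 0 6 -0.1 0 0 0" --pt "1 0 9 -0.1 0 0 0" --pt "1 0 11.5 -0.1 0 0 0" --pt "1 0 13 -0.1 0 0 0" --pt "1 0 13.6 -0.1 0 0 0" --pt "1 0 13.7 -0.1 0 0 0" --pt "1 0 13.7 -0.1 0 0 0"

```text
time: 27.65
position: [0.4365, -0.3555, 0.0302]
tool_rot: [0.558, -0.434, 0.435, -0.557]
ft_force: [0.7, -0.7, 0.3]
grip_width: 0.0872
```

```bash
python3 - <<'E'
from h import *
state()
E
```

```text
t 27.65 grasp pt [ 0.4365 -0.3555  0.0242] jawyaw -1.325 ydir [ 0.001 -0.001 -1.   ] w 0.0872 F [ 0.7 -0.7  0.3] q [-0.88  0.78  1.73  0.    0.63  0.44]
```

Call:
carry_out --pt "1 0 0.25 0 0 0 0" --pt "0.8 0 0.25 0 0 0 0" --pt "0.65 0 0.25 0 0 0 0" --pt "0.55 0 0.25 0 0 0 0" --pt "0.5 0 0.25 0 0 0 0" --pt "0.47 0 0.25 0 0 0 0" --pt "0.45 0 0.25 0 0 0 0" --pt "0.4 0 0.25 0 0 0 0" --pt "0.3 0 0.25 0 0 0 0" --pt "0.3 0 0.25 0 0 0 0" --pt "0.3 0 0.25 0 0 0 0" --force 35

```text
time: 28.75
position: [0.436, -0.3554, 0.0269]
tool_rot: [0.558, -0.435, 0.435, -0.557]
ft_force: [-0.1, -1.6, -0.7]
grip_width: 0.0396
```

```bash
python3 - <<'E'
from h import *
state(); rel((.507,.395,.17),8.2*np.pi/180-np.pi/2)
E
```

```text
t 28.75 grasp pt [ 0.436  -0.3554  0.0209] jawyaw -1.325 ydir [ 0. -0. -1.] w 0.0396 F [-0.1 -1.6 -0.7] q [-0.88  0.78  1.73 -0.    0.63  0.44]
  opt rv [-0.     0.103  0.   ] q6 now 0.44 q1 -0.88
  opt rv [ 0.    -3.039  0.   ] q6 now 0.44 q1 -0.88
shift cm [-71.05 -14.93  25.14] rv [-0.     0.103  0.   ]
```

Call:
carry_out --pt "0.3 0 -1 0 0 0 0" --pt "0.3 0 -3 0 0 0 0" --pt "0.3 0 -6 0 0 0 0" --pt "0.3 0 -9 0 0 0 0" --pt "0.3 -1.5 -12 0.5 0 0 0" --pt "0.3 -4.5 -14 1.6 0 0 0" --pt "0.3 -8 -15 2.8 0 0.01 0" --pt "0.3 -11.5 -15 4 0 0.02 0" --pt "0.3 -15 -15 5.3 0 0.03 0" --pt "0.3 -18.5 -15 6.5 0 0.04 0" --pt "0.3 -22 -15 7.8 0 0.05 0" --pt "0.3 -25.5 -15 9 0 0.06 0" --pt "0.3 -29 -15 10.3 0 0.07 0" --pt "0.3 -32.5 -15 11.5 0 0.08 0" --pt "0.3 -36 -15 12.7 0 0.09 0" --pt "0.3 -39.5 -15 14 0 0.1 0" --pt "0.3 -43 -15 15.2 0 0.103 0" --pt "0.3 -46.5 -15 16.4 0 0.103 0" --pt "0.3 -49 -15 17.3 0 0.103 0" --pt "0.3 -50 -15 17.7 0 0.103 0"

```text
time: 30.75
position: [0.4853, 0.1752, 0.1773]
tool_rot: [-0.535, 0.462, -0.462, 0.535]
ft_force: [0.1, -0.5, -1.7]
grip_width: 0.0398
```

```bash
python3 - <<'E'
from h import *
im=robot.camera("scene"); b=cv2.cvtColor(im,cv2.COLOR_RGB2BGR); cv2.imwrite("pics/s11.png",b)
state(); rel((.507,.395,.15),8.2*np.pi/180-np.pi/2)
E
```

```text
t 30.8 grasp pt [0.4857 0.1754 0.1713] jawyaw -1.425 ydir [ 0.001  0.001 -1.   ] w 0.0391 F [-0.   0.7 -1.2] q [0.13 0.48 1.77 0.   0.88 1.55]
  opt rv [-0.001  0.003 -0.001] q6 now 1.55 q1 0.13
  opt rv [-1.000e-03 -3.139e+00  1.000e-03] q6 now 1.55 q1 0.13
shift cm [-21.41   2.15   5.29] rv [-0.001  0.003 -0.001]
```

View pics/s11.png

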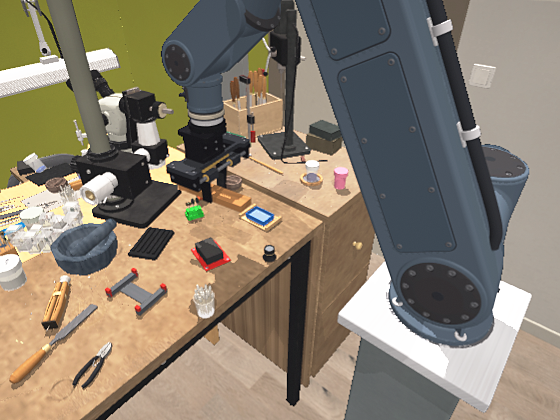

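Call:
carry_out --pt "0.3 -3 0 0.8 0 0 0" --pt "0.3 -6 0 1.5 0 0 0" --pt "0.3 -9 0 2.2 0 0 0" --pt "0.3 -12 0 3 0 0 0" --pt "0.3 -15 0 3.7 0 0 0" --pt "0.3 -18 0 4.5 0 0 0" --pt "0.3 -20.5 0 5.1 0 0 0" --pt "0.3 -21.4 0 5.3 0 0 0" --pt "0.3 -21.4 2 5.3 0 0 0" --pt "0.3 -21.4 4 5.3 0 0 0" --pt "0.3 -21.4 6 5.3 0 0 0" --pt "0.3 -21.4 8 5.3 0 0 0" --pt "0.3 -21.4 10 5.3 0 0 0" --pt "0.3 -21.4 11 5.3 0 0 0" --pt "0.3 -21.4 11 5.3 0 0 0" --pt "0.3 -21.4 11 5.3 0 0 0"

```text
time: 32.4
position: [0.5084, 0.3916, 0.0673]
tool_rot: [-0.534, 0.463, -0.463, 0.534]
ft_force: [-0.3, -0.3, -1.4]
grip_width: 0.0398
```

```bash
python3 - <<'E'
from h import *
im=robot.camera("scene"); b=cv2.cvtColor(im,cv2.COLOR_RGB2BGR); cv2.imwrite("pics/s12.png",cv2.resize(b[200:340,50:250],None,fx=4,fy=4,interpolation=cv2.INTER_CUBIC))
state(); rel((.507,.395,.036),8.2*np.pi/180-np.pi/2)
E
```

```text
t 32.45 grasp pt [0.5088 0.392  0.0619] jawyaw -1.428 ydir [ 0.002  0.001 -1.   ] w 0.0393 F [ 0.5 -0.2 -0.7] q [ 0.48  0.78  1.51 -0.    0.85  1.91]
  opt rv [-0.002 -0.001 -0.   ] q6 now 1.91 q1 0.48
  opt rv [ 1.000e-03  3.141e+00 -2.000e-03] q6 now 1.91 q1 0.48
shift cm [-0.32  2.59 -0.14] rv [-0.002 -0.001 -0.   ]
```

View pics/s12.png

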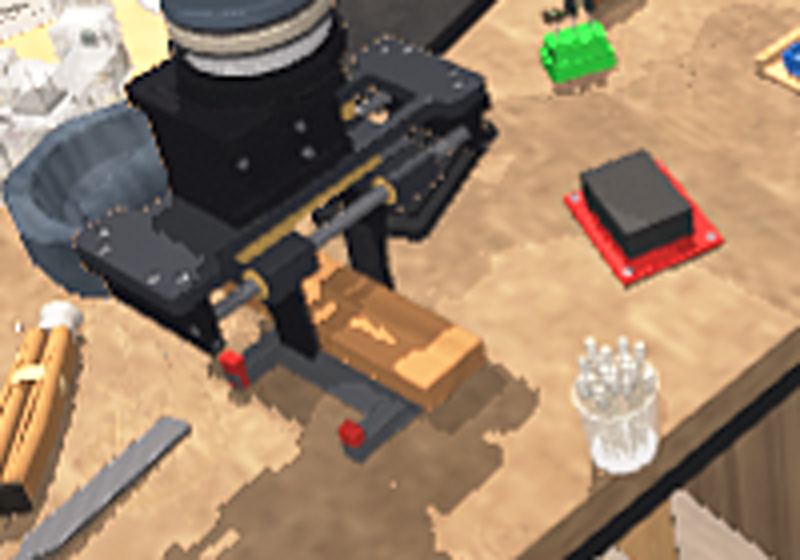

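Call:
carry_out --pt "0.3 -0.3 0.5 -0.1 0 0 0" --pt "0.3 -0.3 1.2 -0.1 0 0 0" --pt "0.3 -0.3 1.8 -0.1 0 0 0" --pt "0.3 -0.3 2.3 -0.1 0 0 0" --pt "0.3 -0.3 2.5 -0.1 0 0 0" --pt "0.3 -0.3 2.6 -0.1 0 0 0" --pt "0.3 -0.3 2.6 -0.1 0 0 0" --pt "0.3 -0.3 2.6 -0.1 0 0 0"

```text
time: 33.25
position: [0.5068, 0.3952, 0.0409]
tool_rot: [-0.534, 0.463, -0.463, 0.535]
ft_force: [0.3, 0.1, -1.0]
grip_width: 0.0392
```

Call:
carry_out --pt "0.3 0 0.05 0 0 0 0" --pt "0.3 0 0.1 0 0 0 0" --pt "0.3 0 0.1 0 0 0 0"

```text
time: 33.55
position: [0.5069, 0.3952, 0.0409]
tool_rot: [-0.534, 0.463, -0.463, 0.535]
ft_force: [-1.5, -0.7, 5.8]
grip_width: 0.0395
```

Contact made at the expected height (grasp point 0.0349); release and rise, then retreat to view.

Call:
carry_out --pt "0.5 0 -0.02 0 0 0 0" --pt "0.55 0 -0.05 0 0 0 0" --pt "0.7 0 -0.05 0 0 0 0" --pt "0.9 0 -0.05 0 0 0 0" --pt "1 0 -0.05 0 0 0 0" --pt "1 0 -0.05 0 0 0 0" --pt "1 0 -1.5 0 0 0 0" --pt "1 0 -4 0 0 0 0" --pt "1 0 -8 0 0 0 0" --pt "1 0 -12 0 0 0 0" --pt "1 0 -16 0 0 0 0" --pt "1 3 -18 0 0 0 0" --pt "1 7 -18 0 0 0 0" --pt "1 11 -18 0 0 0 0" --pt "1 15 -18 0 0 0 0" --pt "1 19 -18 0 0 0 0" --pt "1 23 -18 0 0 0 0" --pt "1 27 -18 0 0 0 0" --pt "1 31 -18 0 0 0 0" --pt "1 35 -18 0 0 0 0"

```text
time: 35.55
position: [0.5565, 0.047, 0.2211]
tool_rot: [-0.534, 0.463, -0.463, 0.535]
ft_force: [1.6, 0.2, -0.8]
grip_width: 0.0872
```

```bash
python3 - <<'E'
from h import *
im=robot.camera("scene"); b=cv2.cvtColor(im,cv2.COLOR_RGB2BGR); cv2.imwrite("pics/s13.png",b)
im=robot.camera("top"); b=cv2.cvtColor(im,cv2.COLOR_RGB2BGR); cv2.imwrite("pics/t13.png",b)
state()
E
```

```text
t 35.65 grasp pt [0.5578 0.044  0.2152] jawyaw -1.434 ydir [ 0.003 -0.002 -1.   ] w 0.0868 F [-0.5 -0.3  0. ] q [-0.12  0.47  1.63 -0.    1.04  1.31]
```

View pics/s13.png

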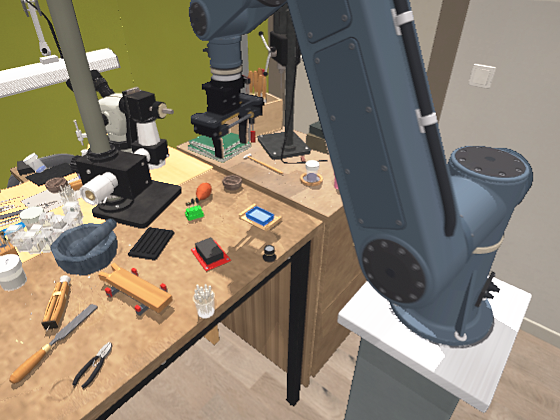

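View pics/t13.png

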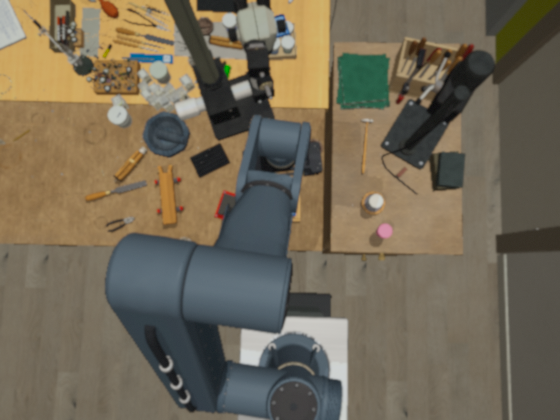

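```bash
python3 - <<'E'
from h import *
t=cv2.cvtColor(cv2.imread("pics/t13.png"),cv2.COLOR_BGR2RGB); s=cv2.cvtColor(cv2.imread("pics/s13.png"),cv2.COLOR_BGR2RGB)
t8=cv2.cvtColor(cv2.imread("pics/t8.png"),cv2.COLOR_BGR2RGB)
for nm,n,im,lo,hi,roi,z in [("pin","top",t,(8,140,90),(22,255,255),(150,160,182,230),.032),("jar","top",t,(0,0,150),(180,60,255),(355,185,390,220),.062),
 ("box","scene",s,(95,80,60),(125,255,255),(230,195,290,235),.020),("block","scene",s,(0,0,0),(180,110,80),(190,232,235,268),.027),("block","top",t8,(0,0,0),(180,140,110),(218,190,242,222),.027)]:
    k,bb,l=blobs(im,lo,hi,roi,30); print(nm,n,[(int(a),np.round(c,1)) for a,c in bb]); i=max(bb,key=lambda q:q[0]); lab=l[k>0]
    m=(l==np.bincount(lab).argmax()); print("   ",[np.round(q,4).tolist() for q in rect(n,m,z)])
b=cv2.imread("pics/s13.png"); A=cv2.resize(b[195:315,85:235],None,fx=4,fy=4,interpolation=cv2.INTER_CUBIC); cv2.imwrite("pics/f1.png",A)
cv2.imwrite("pics/f2.png",cv2.resize(b[150:280,180:340],None,fx=4.5,fy=4.5,interpolation=cv2.INTER_CUBIC))
E
```

```text
pin top [(830, array([167.2, 195.8]))]
    [[0.5033, 0.3952], [0.5067, 0.3957], [181.7982, 45.3881], 7.4391, -3.001]
jar top [(170, array([375.9, 200.7]))]
    [[0.4995, -0.2303], [0.4987, -0.2305], [41.6471, 41.0425], 0.3818, -2.6328]
box scene [(224, array([259.6, 215.8]))]
    [[0.4784, 0.0338], [0.4798, 0.0324], [74.249, 56.2931], 1.6224, 2.9638]
block scene [(215, array([211.6, 254.6]))]
    [[0.4555, 0.2248], [0.469, 0.2202], [47.322, 73.7103], 73.8247, -2.8741]
block top [(280, array([227.3, 205.1]))]
    [[0.4799, 0.213], [0.4798, 0.2129], [40.5941, 62.6154], 73.9948, 2.8705]
```

View pics/f1.png

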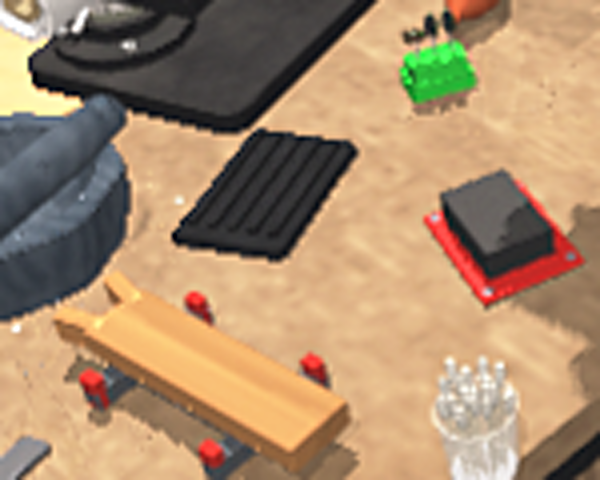

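View pics/f2.png

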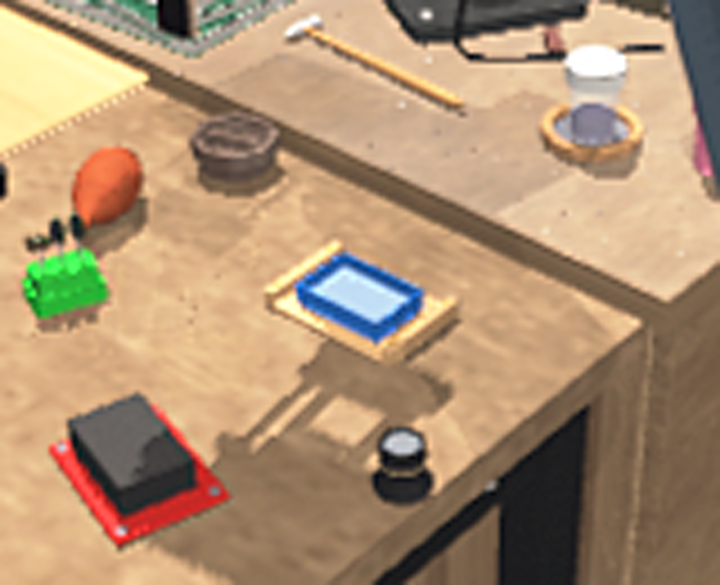

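Call:
carry_out --pt "1 4 0 0 0 0 0" --pt "1 8 0 0 0 0 0" --pt "1 12 0 0 0 0 0" --pt "1 16 0 0 0 0 0" --pt "1 20 0 0 0 0 0" --pt "1 24 0 0 0 0 0" --pt "1 28 0 0 0 0 0" --pt "1 30 0 0 0 0 0" --pt "1 30 0 0 0 0 0" --pt "1 30 0 0 0 0 0"

```text
time: 36.65
position: [0.5986, -0.2468, 0.2198]
tool_rot: [-0.534, 0.464, -0.462, 0.535]
ft_force: [-0.3, -0.5, -0.2]
grip_width: 0.0871
```

```bash
python3 - <<'E'
from h import *
im=robot.camera("top"); b=cv2.cvtColor(im,cv2.COLOR_RGB2BGR); cv2.imwrite("pics/t14.png",cv2.resize(b[120:255,140:335],None,fx=4,fy=4,interpolation=cv2.INTER_CUBIC))
for nm,lo,hi,roi,z in [("box",(95,70,60),(125,255,255),(270,185,310,228),.020),("pin",(8,140,90),(22,255,255),(150,160,182,230),.032),("block",(0,0,0),(180,140,110),(218,190,242,222),.027)]:
    k,bb,l=blobs(im,lo,hi,roi,30); print(nm,[(int(a),np.round(c,1)) for a,c in bb]); print("   ",[np.round(q,4).tolist() for q in rect("top",k,z)])
state()
E
```

```text
box []
    [[nan, nan], [0.0, 0.0], [0.0, 0.0], 0.0, 1.5708]
pin [(827, array([167.2, 195.8]))]
    [[0.5033, 0.3954], [0.5074, 0.3946], [181.1193, 79.1786], 4.947, -3.0041]
block [(280, array([227.3, 205.1]))]
    [[0.4799, 0.213], [0.4798, 0.2129], [40.5941, 62.6154], 73.9948, 2.8705]
t 36.7 grasp pt [ 0.5986 -0.2461  0.2138] jawyaw -1.427 ydir [-0.001  0.002 -1.   ] w 0.0871 F [-0.2  1.1  0.4] q [-0.56  0.59  1.4   0.    1.16  0.86]h.py:25: RuntimeWarning: Mean of empty slice.
  d=w-w.mean(0); ev,V=np.linalg.eigh(d.T@d)
  ret = um.true_divide(
h.py:26: RuntimeWarning: Mean of empty slice.
  return w.mean(0),np.array(c)/1000,s,a,np.arctan2(V[1,1],V[0,1])
```

View pics/t14.png

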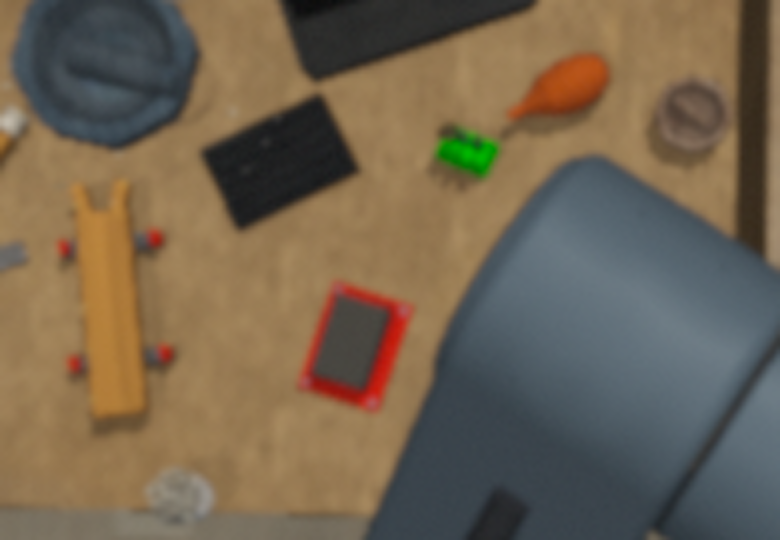

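Call:
carry_out --pt "1 4 -1 -4 0 0 0" --pt "1 8 -2 -8 0 0 0" --pt "1 12 -3 -12 0 0 0" --pt "1 16 -3 -16 0 0 0" --pt "1 20 -3 -20 0 0 0" --pt "1 24 -3 -24 0 0 0" --pt "1 26 -3 -28 0 0 0" --pt "1 26 -3 -28 0 0 0" --pt "1 26 -3 -28 0 0 0"

```text
time: 37.6
position: [0.3564, -0.5473, 0.2499]
tool_rot: [0.534, -0.464, 0.464, -0.533]
ft_force: [0.1, 0.1, -0.4]
grip_width: 0.087
```

```bash
python3 - <<'E'
from h import *
im=robot.camera("top"); b=cv2.cvtColor(im,cv2.COLOR_RGB2BGR); cv2.imwrite("pics/t15.png",b)
for nm,lo,hi,roi,z in [("box",(95,70,60),(125,255,255),(270,185,310,228),.020),("jar",(0,0,150),(180,60,255),(355,185,390,220),.062)]:
    k,bb,l=blobs(im,lo,hi,roi,30); print(nm,[(int(a),np.round(c,1)) for a,c in bb]); print("   ",[np.round(q,4).tolist() for q in rect("top",k,z)])
state()
E
```

```text
box [(254, array([288. , 205.4]))]
    [[0.4846, 0.0288], [0.4842, 0.0288], [58.33, 36.6312], 1.3991, -3.133]
jar [(170, array([375.7, 200.5]))]
    [[0.5, -0.2296], [0.5001, -0.2304], [38.6364, 41.2009], 1.359, 2.1466]
t 37.65 grasp pt [ 0.3582 -0.5451  0.2438] jawyaw -1.43 ydir [ 0.     0.001 -1.   ] w 0.0869 F [ 0.5  0.6 -0.6] q [-1.16  0.56  1.36  0.    1.22  0.27]
```

View pics/t15.png

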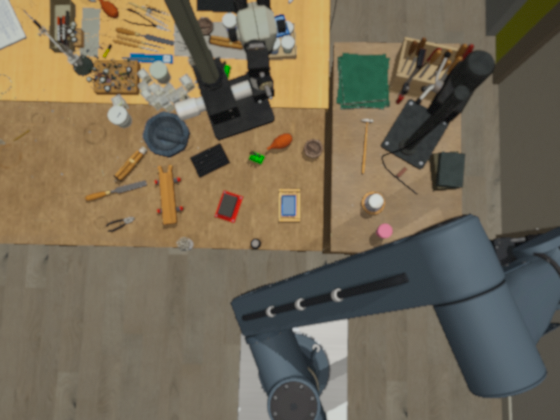

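All four are within about 4 mm of their places, and the loupe and beaker stand where they were.

```bash
python3 - <<'E'
from rig import robot
print(robot.hand_in())
E
```

```text
the job is handed in; nothing more can be done
None
```

I took the pile apart and put all four things on their places, then handed the job in at about 38 s of the 139 s allowed. The hand-in gives no verdict, so success is not confirmed.

I moved them in the order jar, block, box, pin. Each was lowered until I felt contact or, for the block, until the load came off the wrist, and then released. The last pictures, measured from the top camera, showed:

| Thing | Place | Distance from centre | Angle error |
|---|---|---|---|
| Jar | coaster, upright in the recess | about 2 mm | not relevant |
| Block | red mat | about 1 mm | below 0.02 rad |
| Box | tray, flat between the lips | about 3–4 mm | about 0.02 rad |
| Pin | cradle, on both bars between the horns | about 1 mm | about 0.01 rad |

- **Bystanders:** the loupe and beaker show no visible movement. I checked them by eye and did not measure them.
- **Weaker checks:** the scene camera put the box and block centres 8–13 mm off. That view also takes in the side faces, so I used the top view.
- **Heights and tilts:** I judged these from the contact heights and pictures only. While lowering the box I felt contact about 1 mm lower than expected.
- **Look-alike:** I left the pink jar alone.

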